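# Find the heavy side of an automaton's drum on the balancing stand

## Robot

A 7-joint arm with a two-finger parallel gripper is mounted at the origin on the work surface. World frame = base frame: x ahead of the robot, y to its left, z up, the work surface at z = 0. Lengths are in m, angles in rad, forces in N, time in s.
With the tool pointing down it reaches from about 0.4 to 0.875 m from the base axis. Payload 6.5 kg.
Tool frame: the origin (TCP) lies at the very end of the fingers, on their centre line; the grasp point (between the pads) lies 19 mm behind it (bot.grip_depth is the distance from the TCP to the grasp point, in m); z points along the fingers, x is the direction in which the jaws open and shut, and the axes are right-handed (so a half turn about z gives the same grasp; the last joint's range is limited). The gripper opens to 85 mm and grips with 20 to 120 N. Pads are 22 mm wide; open, the fingers measure 114 mm over their backs; the gripper's body (76 mm by 85 mm) begins 54 mm behind the grasp point. The pads swing forward as they close: fully open they stand 13 mm farther back than shut.
Start: joints at [1.063, 0.536, -0.004, 1.538, 0.003, 1.067, -0.071], TCP at [0.278, -0.588, 0.231] pointing down, gripper open.
Joint ranges: [-2.7, 2.7], [-0.37, 2.16], [-1.27, 1.26], [0.24, 2.4], [-1.31, 4.45], [0.19, 1.91], [-2.76, 2.76]. Speed limits (rad/s): [2.39, 2.39, 3.14, 3.14, 3.14, 3.14, 3.14].

## Interface

Orientations are given as a unit quaternion [x, y, z, w].
In Python, from bench import sensors, capture, camera_params, bot, spot_in gives the robot as it stands. The module is installed in compiled form; this text tells all that it offers.
- The arm moves only by the tool arm_command, never from a script. Its arguments are lists of equal length, an entry for each row: "offset": the shift along the world's x, y, z in units of 25 mm (1.0 is 25 mm), a list of three; "delta_rot": the turn, a rotation vector about the world's x, y, z in units of 8 degrees (1.0 is 8 degrees), a list of three; "jaw": the closure in counts, from 0 (fully open) to 255 (shut). In form: {"offset": [[x, y, z], ...], "delta_rot": [[wx, wy, wz], ...], "jaw": [jaw, ...]}. A call has 1 to 12 rows; each row is the pose to reach, as a shift and turn from the pose commanded when the call began; what a row does not reach only later rows make up. A row lasts 1/10 s, in which the tool goes at most 50 mm and 8.59 degrees, less where a joint would pass 70% of its speed; a pose out of reach is approached as far as the arm can. A call with a gripper value outside its range is refused whole. The fingers move at their own pace and stop on an object; "force" is the grip in N (left out, the last holds). Time passes only in rows, so rows that repeat a pose let the fingers close. It gives the time, the measured TCP pose, the force and the opening at its end, in the units of the state.
- sensors.get_state(): the state, without advancing time (a new reading comes with each control period).
- capture(name): name is "scene" or "top"; returns the picture (384x512x3 uint8, red, green, blue); there is no depth.
- camera_params(name): a dict with "fov_y" (degrees; the focal length in pixels is half the picture's height over the tangent of half this angle, whatever the lens; pixels are square), "cx", "cy" (the principal point, pixels), "origin" and "rotation" of the camera in the world. Camera axes: x right, y down, z forward; pixel columns grow to the right and rows downward; lengths in m; the calibration is good to about 2 mm. A picture is of the moment at which its call begins. camera_params takes no time and is no camera call.
- bot.sign_off(): hands the job in, once; it reports no verdict.
Trained networks look in the newest picture that a camera, given by its name, has taken for a name from the list of things; names that differ only in an ending like _2 or _b are one class to them, and where a whole thing is asked for, a point or a joint stands for the part that bears it (a point fixed in the world has none). Each returns a list of dicts, best first, with "confidence" (0 to 1); they miss things now and then, are a little off and sometimes report something else, mostly with a low value. They report only what shows in the picture. A call takes as long as a camera call.
- spot_in(thing, camera): "position" ([x, y, z] in m, in world coordinates, good to about 4 mm: the middle of the surface that is visible of it).
The state is a dict: "time": time; "joint_pos": joint angles; "qvel": joint speeds; "tau": joint torques, N m; "tool_pos": TCP position; "tool_rot": TCP orientation; "force": force on the tool from outside, world axes, zero at the start; "ft_torque": the same for the moment, N m; "opening": opening from 0.0 (shut) to 1.0 (fully open).
Only numpy, scipy, OpenCV 4.12 (cv2) and the standard library are available. Lean on these libraries where they do the work, as an engineer would, in place of code of your own. Each camera call takes 0.05 s, during which the arm holds its last target.

## Task

The drum has just been laid in the balancing stand: first swing the hinged brass bearing cap fully down onto its post. Then turn the drum by its pegs, feel which side is the heavy one (it is hidden inside: turning gets harder as the heavy side climbs and easier as it sinks), and bring that heavy side straight down. Finish while holding the drum there, still and gripped between the fingers by a peg or its rim, and leave the other things on the bench alone.

Things in the scene. Friction and masses are not known exactly. Their poses are not given: they have to be found in the camera images.
- stand: balancing stand, fixed to the bench; origin: centre of the underside of its base plate (240 x 150 x 16 mm, longer along x). The axle runs along the stand's x, 140 mm above the bench. Two grey posts (22 mm along x, 50 mm along y): the cap post at x = +85 mm, open bearing, top 150 mm above the bench, carries the cap; the other at x = -85 mm, top 171 mm. The drum's middle plane is at x = 0
- axle (a point): fixed point: centre of the drum on the axle, 140 mm above the bench, axes as the stand's. The drum: a wooden disc of radius 78 mm, 26 mm thick along x, with a round steel boss (radius 58 mm, 56 mm thick over all), and 8 equal round wooden pegs, 12 mm thick, standing out of the rim every 45 degrees in the drum's middle plane, from radius 78 to 112 mm
- drum (a joint): angle of the drum about the stand's +x axis (rad, no end stops, starts within 0.4 of 0); as it grows the top of the drum moves to the stand's -y. At 0 one peg points straight up. Bearing friction, 0.42 N m, is more than the hidden weight can overcome, so the drum stays where it is left; pushed at a peg it takes about 0.8 to 7.5 N, by the heavy side and the direction
- boss (a point): centre of the far (+x) face of the drum's steel boss, on the axle. Shut inside the boss is a slug of 0.75 to 0.95 kg, its centre 35 mm from the axle, on a side that differs each time and cannot be seen; it turns rigidly with the drum. At the start it is at least 1 rad from straight down, either way. The rest of the drum is balanced
- index (a point): point on the rim (radius 78 mm) at the foot of the one peg with a dark index line below it on both faces, which shows how far the drum has turned; straight up at drum angle 0. It says nothing about the heavy side
- cap (a joint): angle of the brass bearing cap (rad): 0 = fully down on the cap post, 2.0 = stop, starts open at 1.4 to 1.85 (standing up). It stays where it is left (hinge friction 0.07 N m, about 1 to 2.5 N at the cap). Turns about the stand's +x axis
- cap_hinge (a point): the cap's hinge axis, fixed, at (+85, -30, 154) mm in the stand's frame, parallel to the stand's x. The cap is a flat bar 8 mm thick (4 mm either side of this axis), 24 mm wide along x, 74 mm long from the hinge; shut, it lies along the stand's +y
- cap_tip (a point): middle of the cap's free end, 74 mm from the hinge axis
- case: bystander: flat black parts case with clear lid, 130 x 100 x 28 mm, origin under its centre
- screwdriver: bystander: screwdriver 160 mm long lying along its own x
- jar: bystander: small glass jar with metal lid, radius 26 mm, 60 mm high, origin under its centre
- gear_blank: bystander: brass ring, outer radius 30 mm, 8 mm thick, origin under its centre

How it is judged:
On the way, in this order (a step that is already met when the one before it is completed fails the run):
1. the bearing cap is fully down on its post (value of joint cap below 0.08 rad), for 0.2 s.
2. the drum has been turned away from where it stood (distance of index from where it was at the start of the episode above 0.03 m), for 0.1 s.
At the end, for the whole second after the job is handed in: The cap is down (within 0.08 rad), the slug's centre is within 0.32 rad (18 degrees) of straight below the axle, the drum is still (under 0.1 rad/s) and the fingers are gripping it with more than 5 N (value of joint cap below 0.08 rad and y of slug_c0 in the frame of axle between -0.0112 and 0.0112 m and z of slug_c0 in the frame of axle below 0 m and velocity of joint drum between -0.1 and 0.1 rad/s and contact force between the fingers and drum above 5 N); the arm keeps its last pose, push and grip.
It fails at once if a bystander was moved more than 20 mm (distance of any of case, screwdriver, jar, gear_blank from where it was at the start of the episode above 0.02 m).
It also fails if it takes over 72 s, if anything falls off the work surface, if the arm or the gripper's body presses on something with over 40 N, if the wrist force passes 120 N, or if a joint passes its speed limit or range.

## Working session

There is one attempt and no reset: what is moved stays moved. The work goes in short steps, Python scripts to look and compute and a tool call to move; the robot and the scene stay as the last step left them, time stands still between calls to the robot, and variables do not carry over. Pictures are saved under pics/ and viewed, and the job is handed in when it is done.

Besides the shell and the picture viewer there is one more tool, called after ">>>" as name(argument=value, ...) on one line, values as JSON. arm_command: Moves the arm, as the interface text tells. Its arguments: {"type":"object","properties":{"offset":{"type":"array"},"delta_rot":{"type":"array"},"jaw":{"type":"array"},"force":{"type":"number"}},"required":["offset","delta_rot","jaw"]}

```bash
ls; mkdir -p pics; python3 - <<'E'
from bench import sensors,capture,camera_params,bot,spot_in
import cv2
for n in("scene","top"):
    im=capture(n);cv2.imwrite(f"pics/{n}0.png",im[:,:,::-1]);p=camera_params(n);print(n,p)
    for t in("stand","drum","boss","index","cap","cap_tip","case","screwdriver","jar","gear_blank"):
        r=spot_in(t,n);print(t,[(x["position"],round(x["confidence"],2)) for x in r[:2]])
print(sensors.get_state())
E
```

```text
pics
scene {'fov_y': 44.81186717636234, 'cx': 262.1800017331792, 'cy': 192.75929239869643, 'origin': array([1.23485425, 0.38916077, 0.90881664]), 'rotation': array([ 0.47861531,  0.79234624, -0.32144825, -0.19946388])}
stand [([0.5465, 0.0075, 0.1221], 0.76)]
drum [([0.5356, 0.0068, 0.1701], 0.78)]
boss [([0.5373, 0.0066, 0.1662], 0.76)]
index [([0.5337, 0.0054, 0.1645], 0.6)]
cap [([0.6143, -0.0308, 0.1962], 0.72)]
cap_tip [([0.6129, -0.03, 0.193], 0.57)]
case [([0.5039, 0.1782, 0.0269], 0.93), ([0.5342, 0.0102, 0.1693], 0.63)]
screwdriver [([0.4875, -0.2153, 0.023], 0.77), ([0.615, -0.0302, 0.1952], 0.51)]
jar [([0.6293, -0.113, 0.0477], 0.81)]
gear_blank [([0.6208, 0.1547, 0.0072], 0.82)]
top {'fov_y': 54.78849862259485, 'cx': 254.68401465513634, 'cy': 196.06469201188284, 'origin': array([0.49626552, 0.03208648, 0.90352177]), 'rotation': array([ 0.70932371, -0.70258293,  0.034217  , -0.04545649])}
stand [([0.5129, -0.0028, 0.0911], 0.88)]
drum [([0.5212, -0.0072, 0.1924], 0.63)]
boss []
index [([0.5176, -0.0061, 0.1904], 0.78)]
cap []
cap_tip [([0.6055, -0.0313, 0.2027], 0.73)]
ca
[... 226 characters left out ...]
09], 0.72)]
{'time': 1.1, 'joint_pos': array([ 1.0628578 ,  0.53639276, -0.00440973,  1.53787619,  0.00259637,
        1.06734817, -0.07121467]), 'qvel': array([ 0.0001335 ,  0.00105644,  0.00178182,  0.00254896, -0.00065026,
        0.00193382, -0.00015203]), 'tau': array([-9.81949997e-04, -5.83334184e+01,  1.04720905e+00, -2.59438491e+01,
        1.23743128e-02,  1.65319278e-03, -1.68034308e-05]), 'tool_pos': array([ 0.27788475, -0.58759421,  0.23130379]), 'tool_rot': array([ 8.44848342e-01, -5.35005868e-01, -1.31708778e-05,  4.65206210e-06]), 'force': array([-0.22396983,  0.65589008, -0.15178535]), 'ft_torque': array([ 0.03836355,  0.00524774, -0.03444445]), 'opening': 0.9996621450546774}
```

View pics/scene0.png

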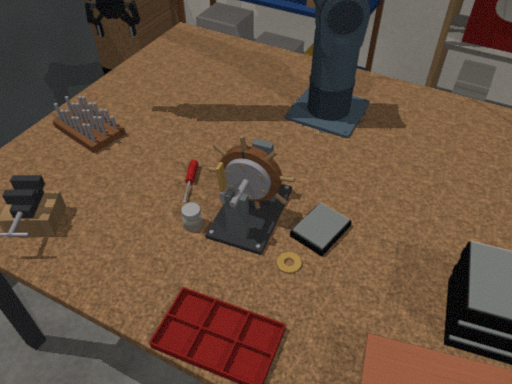

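View pics/top0.png

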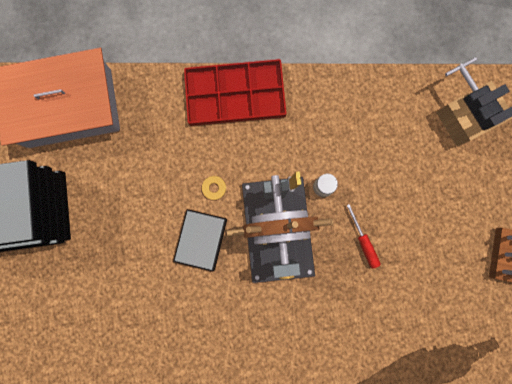

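```bash
python3 - <<'E'
import cv2
a=cv2.imread("pics/scene0.png")[125:260,170:310];cv2.imwrite("pics/sc_crop0.png",cv2.resize(a,None,fx=4.4,fy=4.4,interpolation=cv2.INTER_CUBIC))
a=cv2.imread("pics/top0.png")[165:290,215:345];cv2.imwrite("pics/top_crop0.png",cv2.resize(a,None,fx=4.8,fy=4.8,interpolation=cv2.INTER_CUBIC))
E
```

```text
(no output)
```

View pics/sc_crop0.png

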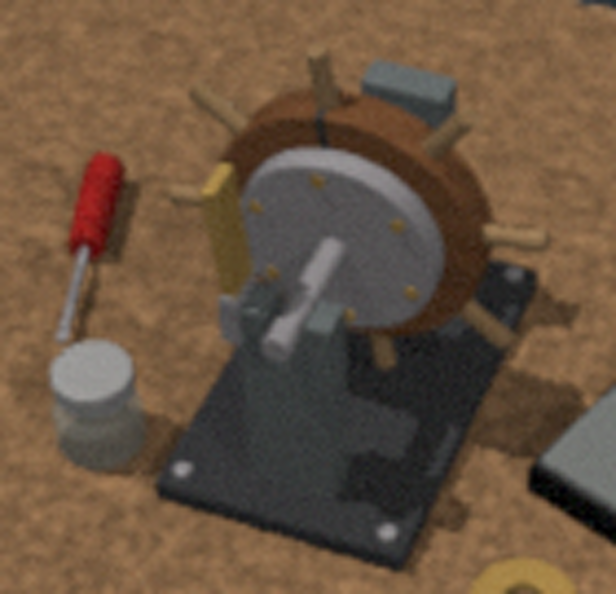

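View pics/top_crop0.png

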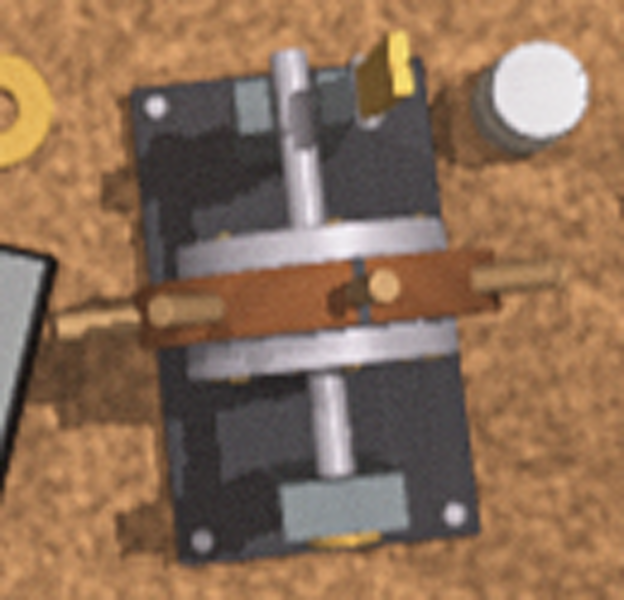

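```bash
cat > h.py <<'E'
import numpy as np,cv2
from scipy.spatial.transform import Rotation as R
from scipy.optimize import least_squares
from bench import sensors,capture,camera_params,bot,spot_in
def proj(n,P):
    p=camera_params(n);f=192/np.tan(np.radians(p["fov_y"]/2))
    q=p["rotation"]; M=R.from_quat(q).as_matrix() if np.size(q)==4 else q
    c=(np.atleast_2d(P)-p["origin"])@M
    return c[:,:2]/c[:,2:]*f+[p["cx"],p["cy"]]
def S(pose,P):
    x,y,t=pose[:3];P=np.atleast_2d(P)
    return np.c_[x+P[:,0]*np.cos(t)-P[:,1]*np.sin(t),y+P[:,0]*np.sin(t)+P[:,1]*np.cos(t),P[:,2]]
def peg(pose,th,r,x=0):  # theta: top moves to -y as grows
    th=np.atleast_1d(th);r=np.broadcast_to(r,th.shape);return S(pose,np.c_[x+0*th,-r*np.sin(th),.14+r*np.cos(th)])
E
cat > fit.py <<'E'
from h import *
T=np.array([[133,90],[418,60],[181,562],[479,530]])/4.8+[215,165]
Tp=[[.12,.075,.016],[.12,-.075,.016],[-.12,.075,.016],[-.12,-.075,.016]]
C=np.array([[160,485],[402,560],[536,272]])/4.4+[170,125]
Cp=[[.12,-.075,.016],[.12,.075,.016],[-.12,.075,.016]]
def f(p): 
    return np.r_[(proj("top",S(p,Tp))-T).ravel(),(proj("scene",S(p,Cp))-C).ravel()]
s=least_squares(f,[.51,0,.1]);print(s.x,s.fun.round(1)); np.save("pose.npy",s.x)
p=s.x
for n in("scene","top"):
    im=cv2.imread(f"pics/{n}0.png");k=4.4
    o=np.array([170,125]) if n=="scene" else np.array([215,165])
    a=cv2.resize(im[o[1]:o[1]+135,o[0]:o[0]+140],None,fx=k,fy=k,interpolation=cv2.INTER_CUBIC)
    def L(P,c):
        q=((proj(n,P)-o+.5)*k).astype(int);cv2.polylines(a,[q],False,c,1,cv2.LINE_AA)
    L(S(p,np.array(Tp)[[0,1,3,2,0]]),(0,255,0))
    ph=np.linspace(0,6.3,60)
    for x in(-.013,.013):L(peg(p,ph,.078,x),(255,255,0))
    L(peg(p,ph,.058,.028),(255,0,255))
    for i in range(8):
        th=0.02+i*np.pi/4;L(peg(p,[th,th],[.078,.112]),(0,0,255))
    for th in(1.4,1.6,1.8):
        L(S(p,[[.085,-.03,.154],[.085,-.03+.074*np.cos(th),.154+.074*np.sin(th)]]),(0,255,255))
    cv2.imwrite(f"pics/fit_{n}.png",a)
E
python3 fit.py
```

```text
[ 0.51940551 -0.00862456  0.12221959] [-1.8 -1.2  0.4 -1.9 -0.8  0.9  0.6  0.4 -1.6 -1.2  0.3 -0.9  0.7 -1.3]
```

```bash
python3 -c "
import cv2,numpy as np
a=cv2.imread('pics/fit_scene.png');b=cv2.imread('pics/fit_top.png')
cv2.imwrite('pics/fit2.png',cv2.resize(np.hstack([a,b]),None,fx=.64,fy=.64))"
```

```text
(no output)
```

View pics/fit_scene.png

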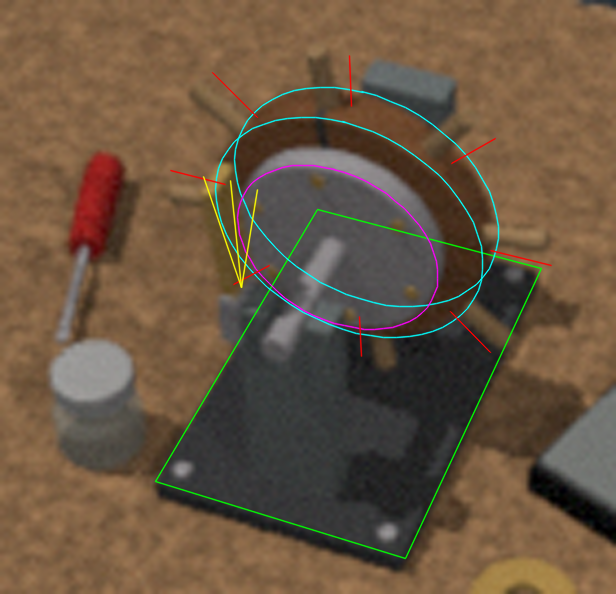

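View pics/fit_top.png

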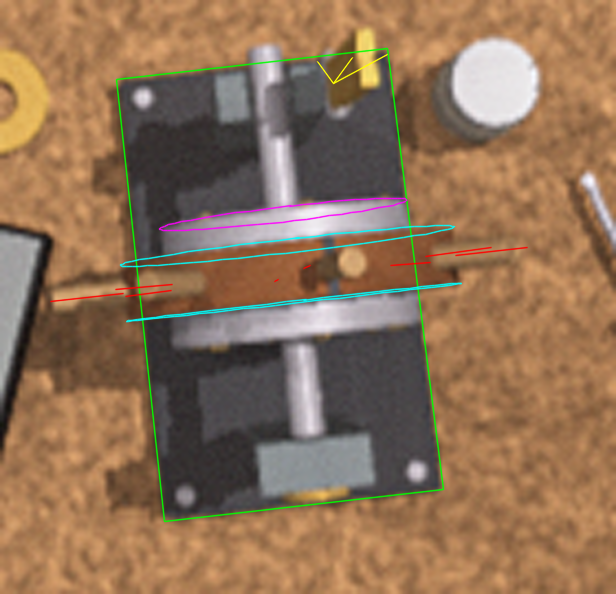

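```bash
cat > fit2.py <<'E'
from h import *
p0=np.load("pose.npy")
C=np.array([[318,55],[192,92],[172,196],[468,124],[547,237]])/4.4+[170,125]-.5
k=np.array([0,1,2,-1,-2])*np.pi/4
TT=np.array([[352,262],[55,297],[527,247]])/4.4+[215,165]-.5
kt=np.array([0,-2,2])*np.pi/4
TB=np.array([[133,90],[418,60],[181,562],[479,530]])/4.8+[215,165]-.5
Tp=[[.12,.075,.016],[.12,-.075,.016],[-.12,.075,.016],[-.12,-.075,.016]]
CB=np.array([[160,485],[402,560],[536,272]])/4.4+[170,125]-.5
Cp=[[.12,-.075,.016],[.12,.075,.016],[-.12,.075,.016]]
def f(v):
    p=v[:3];a=v[4:6];b=v[6:8]
    return np.r_[(proj("scene",peg(p,v[3]+k,.112))+a-C).ravel(),(proj("top",peg(p,v[3]+kt,.112))+b-TT).ravel(),
     (proj("scene",S(p,Cp))+a-CB).ravel(),(proj("top",S(p,Tp))+b-TB).ravel(), a/1.5,b/1.5]
s=least_squares(f,np.r_[p0,.2,0,0,0,0],loss='soft_l1');print(s.x.round(4));print(f(s.x).round(1));np.save("pose.npy",s.x[:4])
E
python3 fit2.py
```

```text
[ 0.5203 -0.01    0.1236  0.1654 -0.034   0.707  -0.1791  0.0991]
[-0.3 -0.4  0.2 -0.6 -0.1 -0.   0.4 -0.8  0.   2.   0.2 -0.6 -0.4  0.6
 -1.7  0.2 -1.8  0.1  0.1  0.4  0.5 -0.1 -1.  -0.9  1.2 -1.7  0.2  1.2
  1.6  0.6 -0.   0.5 -0.1  0.1]
```

```bash
cat >> h.py <<'E'
def rel(P,st=None):  # world point -> offset units from measured tool
    st=st or sensors.get_state(); return ((np.asarray(P)-st["tool_pos"])/.025).round(2)
E
python3 - <<'E'
from h import *
p=np.load("pose.npy")
st=sensors.get_state();Rm=R.from_quat(st["tool_rot"]).as_matrix();print(st["time"],st["tool_pos"],Rm.round(3).tolist())
print("yaw turn units",(-90+np.degrees(p[2])-np.degrees(np.arctan2(Rm[1,0],Rm[0,0])))/8)
print(rel(S(p,[[.085,-.088,.27],[.085,-.088,.205]])))
A=S(p,[[.085,-.088,.205]])[0]
r=.05
for t in np.arange(1.8,-.01,-.15):
    c=np.array([.085,-.03+r*np.cos(t)-.004*np.sin(t)-.0145,.154+r*np.sin(t)+.004*np.cos(t)])
    print(round(t,2),((S(p,[c])[0]-A)/.025).round(2))
E
```

```text
1.1 [ 0.27788475 -0.58759421  0.23130379] [[0.428, -0.904, -0.0], [-0.904, -0.428, 0.0], [-0.0, 0.0, -1.0]]
yaw turn units -2.2785126321979483
[[13.5  20.03  1.55]
 [13.5  20.03 -1.05]]
1.8 [-0.14  1.12 -0.13]
1.65 [-0.18  1.41 -0.06]
1.5 [-0.21  1.71 -0.03]
1.35 [-0.25  2.01 -0.05]
1.2 [-0.29  2.3  -0.12]
1.05 [-0.32  2.58 -0.23]
0.9 [-0.35  2.84 -0.37]
0.75 [-0.38  3.07 -0.56]
0.6 [-0.41  3.28 -0.78]
0.45 [-0.43  3.44 -1.03]
0.3 [-0.44  3.58 -1.3 ]
0.15 [-0.46  3.67 -1.58]
0.0 [-0.46  3.71 -1.88]
```

>>> arm_command(offset=[[1.1,1.6,0.3],[2.2,3.2,0.6],[3.3,4.8,0.9],[4.4,6.4,1.2],[5.5,8.0,1.55],[6.6,9.6,1.55],[7.7,11.2,1.55],[8.8,12.8,1.55],[9.9,14.4,1.55],[11.0,16.0,1.55],[12.1,17.6,1.55],[13.0,19.0,1.55]], delta_rot=[[0,0,-0.3],[0,0,-0.6],[0,0,-0.9],[0,0,-1.2],[0,0,-1.5],[0,0,-1.8],[0,0,-2.1],[0,0,-2.28],[0,0,-2.28],[0,0,-2.28],[0,0,-2.28],[0,0,-2.28]], jaw=[255,255,255,255,255,255,255,255,255,255,255,255], force=40)

```text
time: 2.3
tool_pos: [0.6042, -0.1099, 0.2702]
tool_rot: [0.75, -0.662, 0.0, -0.0]
force: [-0.1, -0.6, 0.3]
opening: -0.002
```

>>> arm_command(offset=[[0,0,0],[0,0,0]], delta_rot=[[0,0,0],[0,0,0]], jaw=[255,255])

```text
time: 2.5
tool_pos: [0.6031, -0.1115, 0.2698]
tool_rot: [0.75, -0.661, -0.0, 0.0]
force: [-0.3, -0.3, -0.5]
opening: -0.001
```

```bash
python3 - <<'E'
from h import *
p=np.load("pose.npy")
print(rel(S(p,[[.085,-.088,.27],[.085,-.088,.205]])))
for n in("top",):
    im=capture(n);cv2.imwrite(f"pics/{n}1.png",cv2.resize(im[145:300,195:375,::-1],None,fx=4,fy=4))
im=capture("scene");cv2.imwrite("pics/scene1.png",cv2.resize(im[80:240,150:320,::-1],None,fx=3.7,fy=3.7))
E
```

```text
[[ 0.49  0.99  0.01]
 [ 0.49  0.99 -2.59]]
```

View pics/scene1.png

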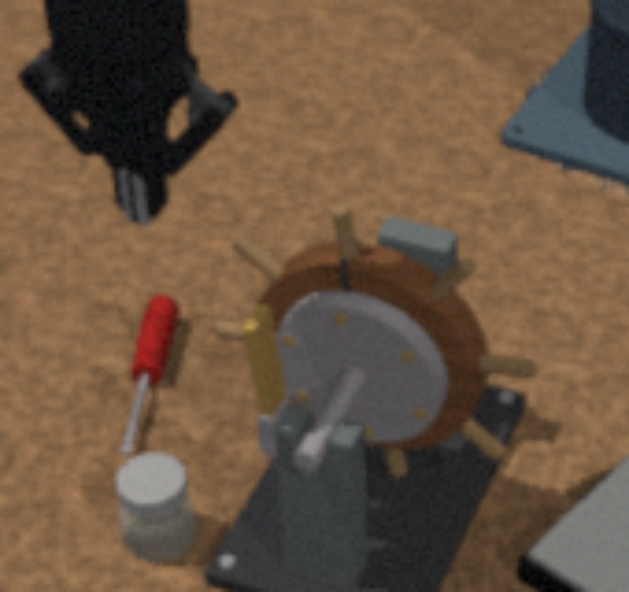

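View pics/top1.png

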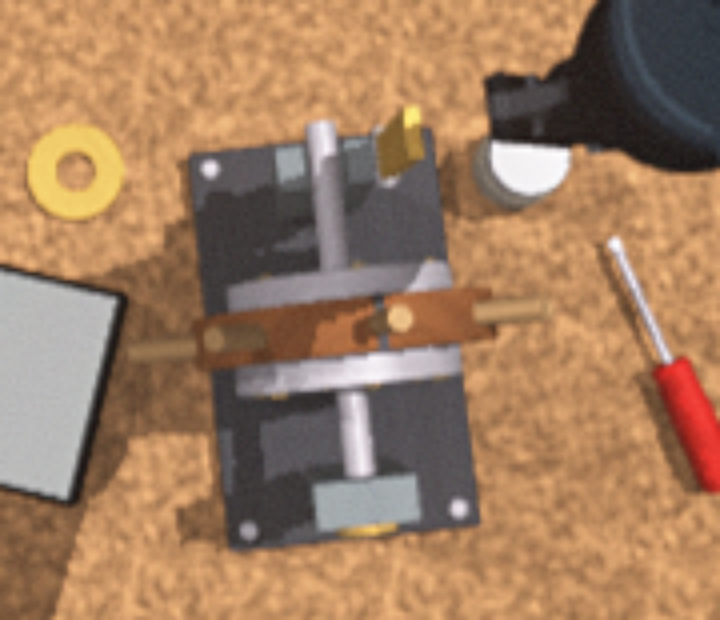

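>>> arm_command(offset=[[0.5,1.0,0],[0.5,1.0,-1.5],[0.5,1.0,-2.6],[0.5,1.0,-2.6]], delta_rot=[[0,0,0],[0,0,0],[0,0,0],[0,0,0]], jaw=[255,255,255,255])

```text
time: 3.0
tool_pos: [0.612, -0.0893, 0.2013]
tool_rot: [0.749, -0.663, -0.003, 0.003]
force: [-0.0, 0.0, 0.1]
opening: 0.003
```

>>> arm_command(offset=[[-0.1,0.7,-0.1],[-0.14,1.12,-0.1],[-0.18,1.4,-0.06],[-0.21,1.7,-0.03],[-0.25,2.0,-0.05],[-0.29,2.3,-0.12]], delta_rot=[[0,0,0],[0,0,0],[0,0,0],[0,0,0],[0,0,0],[0,0,0]], jaw=[255,255,255,255,255,255])

```text
time: 3.6
tool_pos: [0.6087, -0.0301, 0.2028]
tool_rot: [0.749, -0.662, 0.001, -0.0]
force: [0.6, -1.3, 1.3]
opening: 0.0
```

```bash
python3 - <<'E'
from h import *
p=np.load("pose.npy")
print(sensors.get_state()["tool_pos"],rel(S(p,[[.085,.0055,.158]])))
im=capture("scene");cv2.imwrite("pics/scene2.png",cv2.resize(im[80:240,150:320,::-1],None,fx=3.7,fy=3.7))
E
```

```text
[ 0.6086714  -0.03014444  0.20277631] [[-0.19  1.44 -1.79]]
```

View pics/scene2.png

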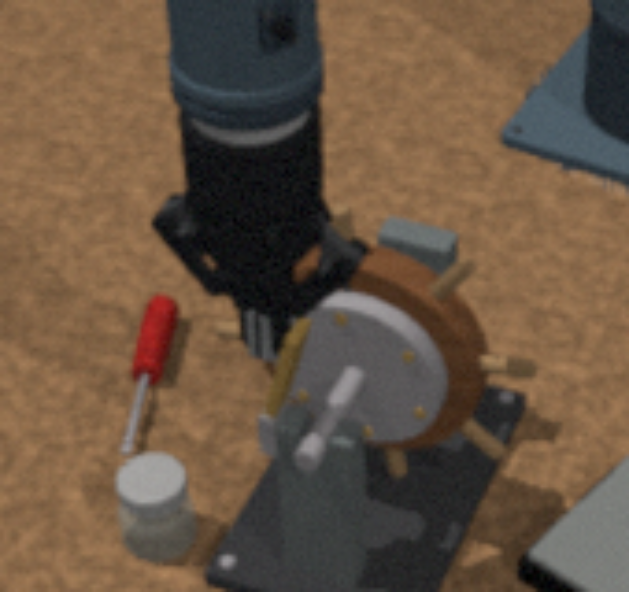

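Cap tilting (now leaning at about (290,360)). The finger is pushing it as planned, so I'll continue the arc.

>>> arm_command(offset=[[-0.03,0.28,-0.1],[-0.07,0.55,-0.24],[-0.1,0.8,-0.43],[-0.12,1.0,-0.65],[-0.14,1.16,-0.9],[-0.15,1.3,-1.17],[-0.17,1.4,-1.45],[-0.17,1.44,-1.7]], delta_rot=[[0,0,0],[0,0,0],[0,0,0],[0,0,0],[0,0,0],[0,0,0],[0,0,0],[0,0,0]], jaw=[255,255,255,255,255,255,255,255])

```text
time: 4.45
tool_pos: [0.6037, 0.0066, 0.1587]
tool_rot: [0.75, -0.662, -0.0, -0.0]
force: [0.6, 1.4, 1.3]
opening: -0.001
```

>>> arm_command(offset=[[0,0,-0.1],[0,0,-0.15]], delta_rot=[[0,0,0],[0,0,0]], jaw=[255,255])

```text
time: 4.65
tool_pos: [0.6039, 0.0066, 0.1577]
tool_rot: [0.749, -0.662, -0.0, -0.0]
force: [-10.2, 1.7, 29.2]
opening: -0.0
```

```bash
python3 - <<'E'
from h import *
p=np.load("pose.npy")
st=sensors.get_state();print(st["tool_pos"],st["force"],rel(S(p,[[.085,.0055,.158]])))
im=capture("scene");cv2.imwrite("pics/scene3.png",cv2.resize(im[80:240,150:320,::-1],None,fx=3.7,fy=3.7))
E
```

```text
[0.6038538  0.00660341 0.15774706] [-10.18241923   1.73475857  29.22998331] [[ 0.   -0.03  0.01]]
```

View pics/scene3.png

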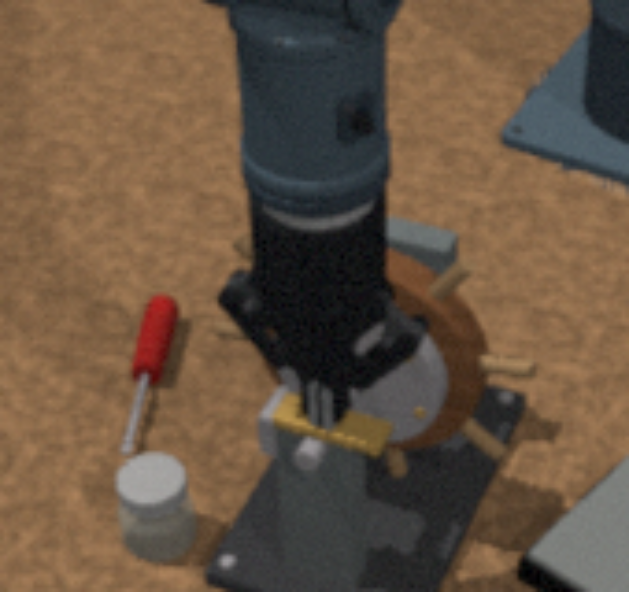

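>>> arm_command(offset=[[0,0,0.1],[0,0,0.1],[0,0,1.5],[0,0,3.5],[-0.5,0,5],[-1.5,0,6],[-2.5,0,6],[-3,0,6]], delta_rot=[[0,0,0],[0,0,0],[0,0,0],[0,0,0],[0,0,0],[0.5,0,0],[1,0,0],[1.17,0.15,0]], jaw=[255,255,255,255,200,125,125,125])

```text
time: 5.5
tool_pos: [0.527, 0.0038, 0.3058]
tool_rot: [0.746, -0.661, -0.062, -0.054]
force: [0.1, -1.3, -1.3]
opening: 0.513
```

```bash
cat > turn.py <<'E'
import sys
from h import *
# usage: turn.py th1 r1 th2 r2 ... -> rows from current measured pose (target poses in drum angle of held peg)
p=np.load("pose.npy");st=sensors.get_state();T0=R.from_quat(st["tool_rot"])
X=np.array([np.cos(p[2]),np.sin(p[2]),0]);base=R.from_matrix(np.c_[[np.sin(p[2]),-np.cos(p[2]),0],[-np.cos(p[2]),-np.sin(p[2]),0],[0,0,-1]])
a=list(map(float,sys.argv[1:]))
print("t",st["time"],"F",st["force"].round(1),"open",st["opening"].round(3))
tilt=(R.from_rotvec(0*X)*T0*base.inv()).as_rotvec();print("tool tilt about X",(tilt@X).round(3),"residual",(tilt-(tilt@X)*X).round(3))
d=st["tool_pos"]-S(p,[[0,0,.14]])[0];Y=np.array([-X[1],X[0],0]);print("stand x,y,z of tcp-axle",[round(v,4) for v in(d@X,d@Y,d[2])],"ang",round(np.arctan2(-d@Y,d[2]),3),"r",round(np.hypot(d@Y,d[2]),4))
for th,r in zip(a[::2],a[1::2]):
    P=peg(p,th,r)[0];rv=(R.from_rotvec(th*X)*base*T0.inv()).as_rotvec()
    print(th,r,((P-st["tool_pos"])/.025).round(2).tolist(),(np.degrees(rv)/8).round(2).tolist())
E
python3 turn.py .165 .15 .165 .12 .165 .088
python3 - <<'E'
from h import *
im=capture("scene");cv2.imwrite("pics/scene4.png",cv2.resize(im[80:240,150:320,::-1],None,fx=3.7,fy=3.7))
E
```

```text
Traceback (most recent call last):
  File "turn.py", line 7, in <module>
    print("t",st["time"],"F",st["force"].round(1),"open",st["opening"].round(3))
                                                         ^^^^^^^^^^^^^^^^^^^
AttributeError: 'float' object has no attribute 'round'
```

View pics/scene4.png

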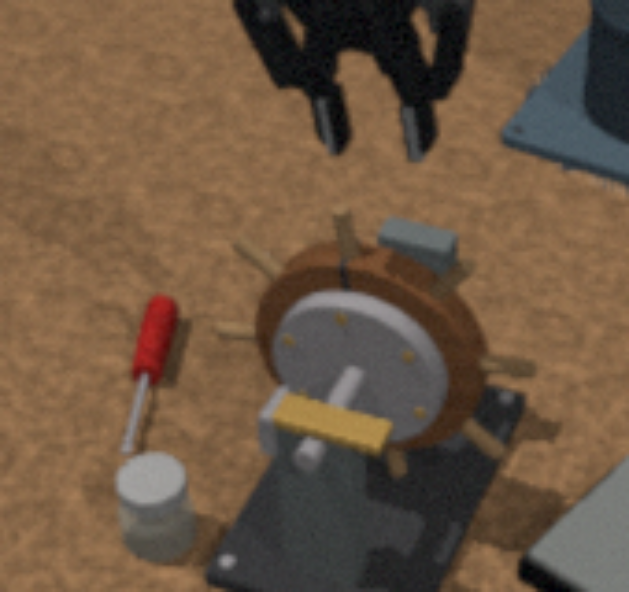

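```bash
sed -i 's/st\["opening"\].round(3)/round(st["opening"],3)/' turn.py; python3 turn.py .165 .15 .165 .12 .165 .088
```

```text
t 5.55 F [-0.8 -1.4 -0.5] open 0.506
tool tilt about X 0.166 residual [-0.001  0.005 -0.004]
stand x,y,z of tcp-axle [np.float64(0.0075), np.float64(0.0127), np.float64(0.1651)] ang -0.077 r 0.1656
0.165 0.15 [-0.11, -1.52, -0.68] [-0.0, -0.04, 0.03]
0.165 0.12 [-0.14, -1.32, -1.87] [-0.0, -0.04, 0.03]
0.165 0.088 [-0.16, -1.12, -3.13] [-0.0, -0.04, 0.03]
```

>>> arm_command(offset=[[-0.11,-1.52,-0.3],[-0.11,-1.52,-0.68],[-0.14,-1.32,-1.87],[-0.16,-1.12,-2.6],[-0.16,-1.12,-3.13],[-0.16,-1.12,-3.13]], delta_rot=[[0,0,0],[0,0,0],[0,0,0],[0,0,0],[0,0,0],[0,0,0]], jaw=[125,125,125,125,125,125])

```text
time: 6.15
tool_pos: [0.5239, -0.0217, 0.2252]
tool_rot: [0.747, -0.66, -0.064, -0.053]
force: [-0.6, -0.3, 0.4]
opening: 0.508
```

```bash
python3 turn.py .165 .088
python3 - <<'E'
from h import *
im=capture("scene");a=cv2.resize(im[80:240,180:320,::-1],None,fx=3.7,fy=3.7)
im=capture("top");b=cv2.resize(im[145:305,210:350,::-1],None,fx=3.7,fy=3.7)
cv2.imwrite("pics/s5.png",cv2.resize(np.hstack([a,b]),None,fx=.75,fy=.75))
E
```

```text
t 6.15 F [-0.6 -0.3  0.4] open 0.508
tool tilt about X 0.165 residual [-0.001  0.005  0.   ]
stand x,y,z of tcp-axle [np.float64(0.0021), np.float64(-0.012), np.float64(0.0852)] ang 0.14 r 0.086
0.165 0.088 [-0.07, -0.11, 0.07] [0.0, -0.04, -0.01]
```

View pics/s5.png

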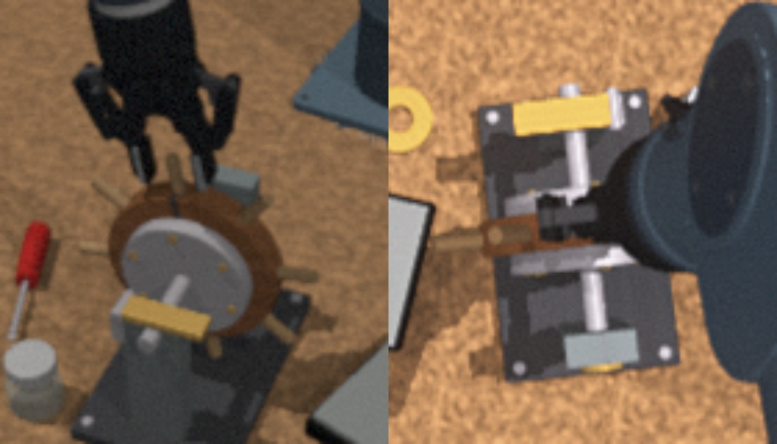

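>>> arm_command(offset=[[-0.05,-0.05,0.05],[-0.05,-0.05,0.05],[-0.05,-0.05,0.05],[-0.05,-0.05,0.05],[-0.05,-0.05,0.05]], delta_rot=[[0,0,0],[0,0,0],[0,0,0],[0,0,0],[0,0,0]], jaw=[255,255,255,255,255], force=30)

```text
time: 6.75
tool_pos: [0.5243, -0.0239, 0.2298]
tool_rot: [0.747, -0.66, -0.061, -0.055]
force: [-0.8, -1.1, 6.2]
opening: 0.128
```

```bash
python3 turn.py .165 .088 0.1 .088 .05 .088 0 .088 -.05 .088 -.1 .088 -.15 .088 -.2 .088 ; python3 -c "
from h import *
print(sensors.get_state()['ft_torque'])"
```

```text
t 6.75 F [-0.8 -1.1  6.2] open 0.128
tool tilt about X 0.164 residual [ 0.    -0.001 -0.001]
stand x,y,z of tcp-axle [np.float64(0.0023), np.float64(-0.0143), np.float64(0.0898)] ang 0.158 r 0.0909
0.165 0.088 [-0.09, -0.02, -0.12] [0.01, 0.01, 0.0]
0.1 0.088 [-0.12, 0.21, -0.09] [-0.45, -0.05, 0.0]
0.05 0.088 [-0.14, 0.38, -0.08] [-0.81, -0.09, 0.0]
0.0 0.088 [-0.16, 0.56, -0.07] [-1.17, -0.14, 0.0]
-0.05 0.088 [-0.18, 0.73, -0.08] [-1.52, -0.18, 0.0]
-0.1 0.088 [-0.21, 0.9, -0.09] [-1.88, -0.22, 0.0]
-0.15 0.088 [-0.23, 1.08, -0.11] [-2.23, -0.27, 0.0]
-0.2 0.088 [-0.25, 1.25, -0.14] [-2.59, -0.31, 0.0]
[-0.35856966  0.21679733  0.04960414]
```

```bash
cat > meas.py <<'E'
from h import *
p=np.load("pose.npy");st=sensors.get_state()
X=np.array([np.cos(p[2]),np.sin(p[2]),0]);Y=np.array([-X[1],X[0],0])
d=st["tool_pos"]-S(p,[[0,0,.14]])[0]
F=st["force"];M=st["ft_torque"]
print("MEAS t %.2f ang %.3f r %.4f  F(x,y,z) %.1f %.1f %.1f  Mx %.2f  tau_axle(onTool)=%.3f (r x F only %.3f)"%(st["time"],np.arctan2(-d@Y,d[2]),np.hypot(d@Y,d[2]),F@X,F@Y,F[2],M@X,np.cross(d,F)@X+M@X,np.cross(d,F)@X))
E
python3 meas.py; python3 turn.py .16 .09 .1 .09 .05 .09 0 .09 -.05 .09 -.1 .09 -.15 .09| tail -7
```

```text
MEAS t 6.75 ang 0.158 r 0.0909  F(x,y,z) -0.9 -1.0 6.2  Mx -0.33  tau_axle(onTool)=-0.329 (r x F only 0.001)
0.16 0.09 [-0.09, -0.01, -0.04] [-0.03, 0.0, 0.0]
0.1 0.09 [-0.12, 0.2, -0.01] [-0.45, -0.05, 0.0]
0.05 0.09 [-0.14, 0.38, 0.0] [-0.81, -0.09, 0.0]
0.0 0.09 [-0.16, 0.56, 0.01] [-1.17, -0.14, 0.0]
-0.05 0.09 [-0.19, 0.73, 0.0] [-1.52, -0.18, 0.0]
-0.1 0.09 [-0.21, 0.91, -0.01] [-1.88, -0.22, 0.0]
-0.15 0.09 [-0.23, 1.09, -0.03] [-2.23, -0.27, 0.0]
```

>>> arm_command(offset=[[-0.02,0.2,0],[-0.04,0.38,0],[-0.07,0.56,0.0]], delta_rot=[[-0.4,-0.05,0],[-0.8,-0.1,0],[-1.17,-0.14,0]], jaw=[255,255,255])

```text
time: 7.05
tool_pos: [0.5228, -0.0109, 0.231]
tool_rot: [0.749, -0.663, 0.002, 0.001]
force: [-4.0, -4.3, 13.8]
opening: 0.125
```

```bash
python3 meas.py; python3 turn.py -.05 .09 -.1 .09 -.15 .09 -.2 .09 -.25 .09 -.3 .09| tail -7
```

```text
MEAS t 7.05 ang 0.013 r 0.0911  F(x,y,z) -4.5 -3.7 13.8  Mx -0.56  tau_axle(onTool)=-0.234 (r x F only 0.324)
stand x,y,z of tcp-axle [np.float64(0.0024), np.float64(-0.0012), np.float64(0.091)] ang 0.013 r 0.0911
-0.05 0.09 [-0.12, 0.21, -0.05] [-0.33, -0.03, 0.02]
-0.1 0.09 [-0.15, 0.39, -0.06] [-0.68, -0.08, 0.02]
-0.15 0.09 [-0.17, 0.57, -0.08] [-1.04, -0.12, 0.02]
-0.2 0.09 [-0.19, 0.75, -0.11] [-1.39, -0.16, 0.02]
-0.25 0.09 [-0.21, 0.92, -0.15] [-1.75, -0.21, 0.01]
-0.3 0.09 [-0.23, 1.09, -0.2] [-2.11, -0.25, 0.01]
```

```bash
cat >> meas.py <<'E'
import json
T=R.from_quat(st["tool_rot"]).as_matrix()
base=np.c_[[np.sin(p[2]),-np.cos(p[2]),0],[-np.cos(p[2]),-np.sin(p[2]),0],[0,0,-1]]
tilt=R.from_matrix(T@base.T).as_rotvec()@X
c=np.cross(T[:,2],F)@X
print("   tilt %.3f zxF %.2f  tau(L=.15) %.3f"%(tilt,c,np.cross(d,F)@X+M@X-.15*c))
json.dump(dict(t=st["time"],tilt=tilt,ang=float(np.arctan2(-d@Y,d[2])),rF=float(np.cross(d,F)@X),M=float(M@X),c=float(c),F=F.tolist(),Mv=M.tolist(),pos=st["tool_pos"].tolist(),rot=st["tool_rot"].tolist(),tau=st["tau"].tolist(),q=st["joint_pos"].tolist()),open("log.jsonl","a"));open("log.jsonl","a").write("\n")
E
python3 meas.py
```

```text
MEAS t 7.05 ang 0.013 r 0.0911  F(x,y,z) -4.5 -3.7 13.8  Mx -0.56  tau_axle(onTool)=-0.234 (r x F only 0.324)
   tilt -0.004 zxF -3.79  tau(L=.15) 0.335
```

>>> arm_command(offset=[[-0.02,0.17,0.05],[-0.04,0.35,0.04],[-0.07,0.53,0.02]], delta_rot=[[-0.36,-0.05,0],[-0.72,-0.09,0],[-1.07,-0.13,0]], jaw=[255,255,255])

```text
time: 7.35
tool_pos: [0.5211, 0.003, 0.2304]
tool_rot: [0.747, -0.661, 0.058, 0.051]
force: [0.3, -3.6, 1.6]
opening: 0.121
```

```bash
python3 meas.py; python3 turn.py -.2 .091 -.25 .091 -.3 .091 -.35 .091| tail -5
```

```text
MEAS t 7.35 ang -0.141 r 0.0913  F(x,y,z) -0.1 -3.6 1.6  Mx -0.43  tau_axle(onTool)=-0.083 (r x F only 0.345)
   tilt -0.154 zxF -3.79  tau(L=.15) 0.486
stand x,y,z of tcp-axle [np.float64(0.0024), np.float64(0.0129), np.float64(0.0904)] ang -0.141 r 0.0913
-0.2 0.091 [-0.12, 0.2, -0.05] [-0.33, -0.04, 0.01]
-0.25 0.091 [-0.14, 0.37, -0.09] [-0.69, -0.08, 0.01]
-0.3 0.091 [-0.17, 0.55, -0.14] [-1.04, -0.12, 0.01]
-0.35 0.091 [-0.19, 0.72, -0.2] [-1.4, -0.17, 0.01]
```

>>> arm_command(offset=[[-0.02,0.18,-0.03],[-0.04,0.35,-0.06],[-0.07,0.53,-0.1],[-0.09,0.7,-0.16]], delta_rot=[[-0.36,-0.05,0],[-0.72,-0.09,0],[-1.07,-0.13,0],[-1.43,-0.18,0]], jaw=[255,255,255,255])

```text
time: 7.75
tool_pos: [0.519, 0.0208, 0.2262]
tool_rot: [0.737, -0.652, 0.132, 0.116]
force: [1.6, -2.8, -0.2]
opening: 0.125
```

```bash
python3 meas.py; python3 turn.py -.4 .091 -.45 .091 -.5 .091 -.55 .091| tail -5
```

```text
MEAS t 7.75 ang -0.343 r 0.0915  F(x,y,z) 1.3 -3.0 -0.2  Mx -0.08  tau_axle(onTool)=0.170 (r x F only 0.249)
   tilt -0.354 zxF -2.71  tau(L=.15) 0.577
stand x,y,z of tcp-axle [np.float64(0.0025), np.float64(0.0308), np.float64(0.0862)] ang -0.343 r 0.0915
-0.4 0.091 [-0.12, 0.17, -0.09] [-0.32, -0.03, 0.01]
-0.45 0.091 [-0.14, 0.34, -0.17] [-0.68, -0.07, 0.01]
-0.5 0.091 [-0.16, 0.5, -0.25] [-1.04, -0.12, 0.01]
-0.55 0.091 [-0.18, 0.65, -0.34] [-1.39, -0.16, 0.01]
```

>>> arm_command(offset=[[-0.02,0.16,-0.07],[-0.04,0.33,-0.14],[-0.06,0.48,-0.22]], delta_rot=[[-0.36,-0.04,0],[-0.72,-0.08,0],[-1.07,-0.13,0]], jaw=[255,255,255])

```text
time: 8.05
tool_pos: [0.5175, 0.0334, 0.2207]
tool_rot: [0.725, -0.642, 0.187, 0.165]
force: [1.7, -2.0, 1.8]
opening: 0.123
```

```bash
python3 meas.py; python3 turn.py -.5 .091 -.45 .091 -.4 .091 -.35 .091 -.3 .091| tail -6
```

```text
MEAS t 8.05 ang -0.494 r 0.0917  F(x,y,z) 1.5 -2.2 1.8  Mx 0.19  tau_axle(onTool)=0.448 (r x F only 0.254)
   tilt -0.504 zxF -2.78  tau(L=.15) 0.865
stand x,y,z of tcp-axle [np.float64(0.0026), np.float64(0.0434), np.float64(0.0807)] ang -0.494 r 0.0917
-0.5 0.091 [-0.1, -0.01, -0.03] [0.03, 0.01, 0.01]
-0.45 0.091 [-0.08, -0.17, 0.05] [0.39, 0.06, 0.01]
-0.4 0.091 [-0.06, -0.33, 0.12] [0.74, 0.1, 0.01]
-0.35 0.091 [-0.04, -0.5, 0.19] [1.1, 0.14, 0.01]
-0.3 0.091 [-0.02, -0.67, 0.25] [1.45, 0.19, 0.01]
```

>>> arm_command(offset=[[0.02,-0.16,0.08],[0.04,-0.33,0.15],[0.06,-0.49,0.22]], delta_rot=[[0.36,0.04,0],[0.72,0.08,0],[1.07,0.13,0]], jaw=[255,255,255])

```text
time: 8.35
tool_pos: [0.5186, 0.023, 0.2256]
tool_rot: [0.739, -0.651, 0.13, 0.114]
force: [2.0, 1.8, -2.5]
opening: 0.12
```

```bash
python3 meas.py; python3 turn.py -.35 .091 -.25 .091 -.2 .091 -.15 .091 -.1 .091| tail -6
```

```text
MEAS t 8.35 ang -0.368 r 0.0917  F(x,y,z) 2.2 1.5 -2.5  Mx 0.97  tau_axle(onTool)=0.756 (r x F only -0.216)
   tilt -0.348 zxF 2.31  tau(L=.15) 0.409
stand x,y,z of tcp-axle [np.float64(0.0024), np.float64(0.033), np.float64(0.0856)] ang -0.368 r 0.0917
-0.35 0.091 [-0.09, -0.08, -0.0] [-0.02, 0.0, -0.01]
-0.25 0.091 [-0.04, -0.43, 0.1] [0.69, 0.09, -0.01]
-0.2 0.091 [-0.02, -0.61, 0.15] [1.05, 0.14, -0.01]
-0.15 0.091 [0.0, -0.78, 0.18] [1.4, 0.18, -0.01]
-0.1 0.091 [0.02, -0.96, 0.2] [1.76, 0.22, -0.01]
```

>>> arm_command(offset=[[0,0,0],[0,0,0],[0,0,0]], delta_rot=[[0,0,0],[0,0,0],[0,0,0]], jaw=[200,195,195])

```text
time: 8.65
tool_pos: [0.5176, 0.0218, 0.225]
tool_rot: [0.738, -0.652, 0.131, 0.117]
force: [0.3, -0.5, 0.1]
opening: 0.236
```

```bash
python3 meas.py; python3 turn.py -.35 .091 -.4 .091 -.5 .091 -.6 .091 -.7 .091 -.8 .091| tail -6
python3 - <<'E'
from h import *
im=capture("scene");a=cv2.resize(im[80:240,180:320,::-1],None,fx=3.7,fy=3.7)
im=capture("top");b=cv2.resize(im[145:305,210:350,::-1],None,fx=3.7,fy=3.7)
cv2.imwrite("pics/s6.png",cv2.resize(np.hstack([a,b]),None,fx=.75,fy=.75))
E
```

```text
MEAS t 8.65 ang -0.359 r 0.0908  F(x,y,z) 0.2 -0.6 0.1  Mx 0.42  tau_axle(onTool)=0.467 (r x F only 0.050)
   tilt -0.352 zxF -0.55  tau(L=.15) 0.550
-0.35 0.091 [-0.05, -0.03, 0.02] [0.02, -0.01, -0.0]
-0.4 0.091 [-0.07, 0.13, -0.05] [-0.34, -0.06, -0.0]
-0.5 0.091 [-0.11, 0.46, -0.2] [-1.05, -0.14, 0.0]
-0.6 0.091 [-0.15, 0.77, -0.39] [-1.76, -0.23, 0.0]
-0.7 0.091 [-0.18, 1.05, -0.61] [-2.47, -0.32, 0.0]
-0.8 0.091 [-0.22, 1.32, -0.86] [-3.18, -0.41, 0.0]
```

View pics/s6.png

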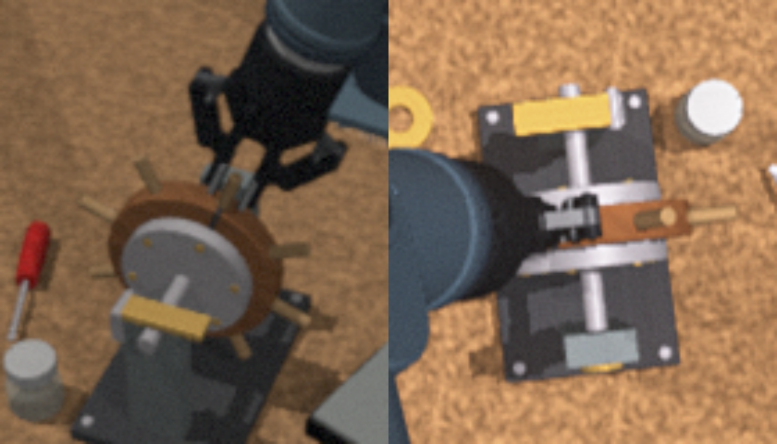

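>>> arm_command(offset=[[-0.01,0.13,-0.05],[-0.03,0.3,-0.12],[-0.05,0.47,-0.2],[-0.07,0.63,-0.3],[-0.09,0.77,-0.4],[-0.1,0.92,-0.5]], delta_rot=[[-0.35,-0.05,0],[-0.7,-0.09,0],[-1.05,-0.13,0],[-1.4,-0.18,0],[-1.75,-0.22,0],[-2.1,-0.26,0]], jaw=[195,195,195,195,195,195])

```text
time: 9.35
tool_pos: [0.5156, 0.0435, 0.2134]
tool_rot: [0.71, -0.628, 0.24, 0.212]
force: [-0.3, -3.1, 2.3]
opening: 0.236
```

```bash
python3 meas.py; python3 turn.py -.7 .091 -.8 .091 -.9 .091 | tail -3
```

```text
MEAS t 9.35 ang -0.631 r 0.0910  F(x,y,z) -0.7 -3.0 2.3  Mx -0.21  tau_axle(onTool)=0.135 (r x F only 0.347)
   tilt -0.652 zxF -3.82  tau(L=.15) 0.708
-0.7 0.091 [-0.1, 0.19, -0.15] [-0.34, -0.05, 0.01]
-0.8 0.091 [-0.13, 0.45, -0.4] [-1.05, -0.14, 0.01]
-0.9 0.091 [-0.16, 0.69, -0.67] [-1.76, -0.22, 0.01]
```

>>> arm_command(offset=[[-0.01,0.13,-0.12],[-0.03,0.25,-0.25],[-0.05,0.38,-0.38]], delta_rot=[[-0.35,-0.05,0],[-0.7,-0.09,0],[-1.05,-0.13,0]], jaw=[195,195,195])

```text
time: 9.65
tool_pos: [0.5145, 0.0537, 0.2041]
tool_rot: [0.69, -0.61, 0.291, 0.258]
force: [-0.8, -0.2, 4.6]
opening: 0.231
```

```bash
python3 meas.py; python3 turn.py -.7 .091 -.6 .091 -.5 .091 -.4 .091 -.3 .091 -.2 .091| tail -6
```

```text
MEAS t 9.65 ang -0.784 r 0.0905  F(x,y,z) -0.8 -0.1 4.6  Mx -0.11  tau_axle(onTool)=0.186 (r x F only 0.300)
   tilt -0.799 zxF -3.36  tau(L=.15) 0.689
-0.7 0.091 [-0.06, -0.22, 0.22] [0.7, 0.09, 0.01]
-0.6 0.091 [-0.02, -0.51, 0.44] [1.42, 0.18, 0.01]
-0.5 0.091 [0.01, -0.82, 0.63] [2.13, 0.26, 0.01]
-0.4 0.091 [0.05, -1.14, 0.79] [2.84, 0.35, 0.01]
-0.3 0.091 [0.1, -1.48, 0.92] [3.55, 0.44, 0.01]
-0.2 0.091 [0.14, -1.83, 1.01] [4.26, 0.53, 0.01]
```

>>> arm_command(offset=[[0.02,-0.13,0.12],[0.04,-0.26,0.24],[0.06,-0.4,0.36],[0.07,-0.55,0.47]], delta_rot=[[0.35,0.05,0],[0.7,0.09,0],[1.05,0.13,0],[1.4,0.18,0]], jaw=[195,195,195,195])

```text
time: 10.05
tool_pos: [0.5154, 0.0415, 0.2141]
tool_rot: [0.717, -0.632, 0.219, 0.195]
force: [0.2, 0.9, -3.9]
opening: 0.238
```

```bash
python3 meas.py; python3 turn.py -.5 .091 -.4 .091 -.3 .091 -.2 .091 -.1 .091| tail -5
```

```text
MEAS t 10.05 ang -0.610 r 0.0904  F(x,y,z) 0.3 0.9 -3.9  Mx 1.25  tau_axle(onTool)=0.981 (r x F only -0.269)
   tilt -0.594 zxF 2.93  tau(L=.15) 0.542
-0.5 0.091 [-0.02, -0.33, 0.23] [0.67, 0.06, -0.01]
-0.4 0.091 [0.02, -0.66, 0.39] [1.38, 0.15, -0.01]
-0.3 0.091 [0.06, -0.99, 0.51] [2.09, 0.24, -0.01]
-0.2 0.091 [0.11, -1.34, 0.6] [2.81, 0.33, -0.01]
-0.1 0.091 [0.15, -1.7, 0.66] [3.52, 0.42, -0.01]
```

>>> arm_command(offset=[[0.02,-0.15,0.09],[0.04,-0.31,0.18],[0.06,-0.47,0.26],[0.08,-0.64,0.33]], delta_rot=[[0.35,0.05,0],[0.7,0.09,0],[1.05,0.13,0],[1.4,0.18,0]], jaw=[195,195,195,195])

```text
time: 10.45
tool_pos: [0.5173, 0.0256, 0.2228]
tool_rot: [0.735, -0.648, 0.147, 0.132]
force: [-1.2, 2.3, -1.3]
opening: 0.237
```

```bash
python3 meas.py; python3 turn.py -.3 .091 -.2 .091 -.1 .091 0 .091 .1 .091 .2 .091| tail -6
```

```text
MEAS t 10.45 ang -0.408 r 0.0902  F(x,y,z) -0.9 2.4 -1.3  Mx 1.05  tau_axle(onTool)=0.807 (r x F only -0.247)
   tilt -0.397 zxF 2.74  tau(L=.15) 0.396
-0.3 0.091 [-0.02, -0.36, 0.17] [0.69, 0.06, -0.01]
-0.2 0.091 [0.03, -0.71, 0.26] [1.41, 0.15, -0.01]
-0.1 0.091 [0.07, -1.07, 0.31] [2.12, 0.24, -0.02]
0.0 0.091 [0.12, -1.43, 0.33] [2.83, 0.33, -0.02]
0.1 0.091 [0.16, -1.79, 0.31] [3.54, 0.42, -0.02]
0.2 0.091 [0.21, -2.14, 0.26] [4.25, 0.5, -0.02]
```

>>> arm_command(offset=[[0.02,-0.17,0.06],[0.04,-0.34,0.13],[0.06,-0.52,0.19],[0.08,-0.7,0.23]], delta_rot=[[0.35,0.05,0],[0.7,0.09,0],[1.05,0.13,0],[1.4,0.18,0]], jaw=[195,195,195,195])

```text
time: 10.85
tool_pos: [0.5195, 0.0078, 0.2286]
tool_rot: [0.746, -0.658, 0.074, 0.068]
force: [-0.9, 1.5, -1.7]
opening: 0.232
```

```bash
python3 meas.py; python3 turn.py -.1 .091 0 .091 .1 .091 .2 .091| tail -6
```

```text
MEAS t 10.85 ang -0.198 r 0.0904  F(x,y,z) -0.7 1.6 -1.7  Mx 0.69  tau_axle(onTool)=0.518 (r x F only -0.171)
   tilt -0.201 zxF 1.90  tau(L=.15) 0.233
tool tilt about X -0.201 residual [-0.001  0.004  0.003]
stand x,y,z of tcp-axle [np.float64(0.0014), np.float64(0.0178), np.float64(0.0886)] ang -0.198 r 0.0904
-0.1 0.091 [-0.01, -0.35, 0.08] [0.72, 0.06, -0.02]
0.0 0.091 [0.03, -0.71, 0.09] [1.43, 0.15, -0.02]
0.1 0.091 [0.08, -1.07, 0.08] [2.14, 0.23, -0.02]
0.2 0.091 [0.12, -1.43, 0.02] [2.85, 0.32, -0.02]
```

>>> arm_command(offset=[[0.02,-0.18,0.03],[0.04,-0.36,0.05],[0.06,-0.54,0.07],[0.08,-0.72,0.07]], delta_rot=[[0.35,0.05,0],[0.7,0.09,0],[1.05,0.13,0],[1.4,0.18,0]], jaw=[195,195,195,195])

```text
time: 11.25
tool_pos: [0.5216, -0.0104, 0.2305]
tool_rot: [0.75, -0.661, -0.0, 0.003]
force: [-0.5, 2.4, -1.3]
opening: 0.235
```

```bash
python3 meas.py; python3 turn.py .1 .091 .2 .091 .3 .091 .4 .091| tail -6
```

```text
MEAS t 11.25 ang 0.006 r 0.0905  F(x,y,z) -0.2 2.4 -1.3  Mx 0.42  tau_axle(onTool)=0.197 (r x F only -0.219)
   tilt -0.004 zxF 2.43  tau(L=.15) -0.168
tool tilt about X -0.004 residual [-0.001  0.005  0.003]
stand x,y,z of tcp-axle [np.float64(0.0013), np.float64(-0.0005), np.float64(0.0905)] ang 0.006 r 0.0905
0.1 0.091 [-0.01, -0.35, 0.0] [0.74, 0.05, -0.02]
0.2 0.091 [0.04, -0.7, -0.05] [1.45, 0.14, -0.02]
0.3 0.091 [0.08, -1.05, -0.14] [2.16, 0.23, -0.03]
0.4 0.091 [0.12, -1.39, -0.27] [2.87, 0.32, -0.03]
```

>>> arm_command(offset=[[0.02,-0.18,-0.01],[0.04,-0.36,-0.03],[0.06,-0.54,-0.06],[0.08,-0.72,-0.1]], delta_rot=[[0.35,0.05,0],[0.7,0.09,0],[1.05,0.13,0],[1.4,0.18,0]], jaw=[195,195,195,195])

```text
time: 11.65
tool_pos: [0.5237, -0.0285, 0.2283]
tool_rot: [0.747, -0.658, -0.074, -0.062]
force: [-0.6, 1.7, 1.2]
opening: 0.23
```

```bash
python3 meas.py; python3 turn.py .2 .091 .3 .091 .4 .091 .5 .091 .6 .091| tail -6
```

```text
MEAS t 11.65 ang 0.209 r 0.0902  F(x,y,z) -0.4 1.7 1.2  Mx 0.15  tau_axle(onTool)=-0.021 (r x F only -0.174)
   tilt 0.193 zxF 1.91  tau(L=.15) -0.308
stand x,y,z of tcp-axle [np.float64(0.0012), np.float64(-0.0188), np.float64(0.0883)] ang 0.209 r 0.0902
0.2 0.091 [-0.05, 0.02, 0.04] [0.05, -0.04, -0.03]
0.3 0.091 [-0.01, -0.33, -0.05] [0.76, 0.05, -0.03]
0.4 0.091 [0.04, -0.67, -0.18] [1.47, 0.14, -0.03]
0.5 0.091 [0.08, -0.99, -0.34] [2.18, 0.23, -0.03]
0.6 0.091 [0.11, -1.3, -0.53] [2.89, 0.32, -0.03]
```

>>> arm_command(offset=[[0.02,-0.18,-0.04],[0.04,-0.35,-0.09],[0.06,-0.52,-0.15],[0.08,-0.69,-0.22]], delta_rot=[[0.35,0.05,0],[0.7,0.09,0],[1.05,0.13,0],[1.4,0.18,0]], jaw=[195,195,195,195])

```text
time: 12.05
tool_pos: [0.5257, -0.0459, 0.2226]
tool_rot: [0.736, -0.648, -0.148, -0.126]
force: [-0.6, 2.0, -1.2]
opening: 0.234
```

```bash
python3 meas.py; python3 turn.py .5 .091 .6 .091 | tail -2
```

```text
MEAS t 12.05 ang 0.413 r 0.0902  F(x,y,z) -0.4 2.0 -1.2  Mx -0.19  tau_axle(onTool)=-0.311 (r x F only -0.123)
   tilt 0.391 zxF 1.40  tau(L=.15) -0.522
0.5 0.091 [-0.0, -0.3, -0.11] [0.78, 0.05, -0.04]
0.6 0.091 [0.03, -0.61, -0.3] [1.49, 0.14, -0.04]
```

>>> arm_command(offset=[[0.02,-0.16,-0.07],[0.04,-0.32,-0.15],[0.06,-0.48,-0.23],[0.08,-0.63,-0.33]], delta_rot=[[0.35,0.05,0],[0.7,0.09,0],[1.05,0.13,0],[1.4,0.18,0]], jaw=[195,195,195,195])

```text
time: 12.45
tool_pos: [0.5276, -0.0617, 0.2143]
tool_rot: [0.719, -0.632, -0.22, -0.189]
force: [-1.1, 1.7, 0.2]
opening: 0.232
```

```bash
python3 meas.py; python3 turn.py .5 .091 .6 .091 .7 .091 .8 .091 | tail -4
```

```text
MEAS t 12.45 ang 0.613 r 0.0908  F(x,y,z) -0.8 1.9 0.2  Mx -0.41  tau_axle(onTool)=-0.556 (r x F only -0.148)
   tilt 0.588 zxF 1.65  tau(L=.15) -0.804
0.5 0.091 [-0.08, 0.34, 0.22] [-0.62, -0.13, -0.04]
0.6 0.091 [-0.04, 0.03, 0.03] [0.09, -0.04, -0.04]
0.7 0.091 [-0.01, -0.26, -0.19] [0.8, 0.05, -0.04]
0.8 0.091 [0.03, -0.52, -0.43] [1.51, 0.14, -0.05]
```

>>> arm_command(offset=[[0.02,-0.14,-0.1],[0.03,-0.28,-0.21],[0.05,-0.41,-0.32],[0.07,-0.54,-0.44]], delta_rot=[[0.35,0.05,0],[0.7,0.09,0],[1.05,0.13,0],[1.4,0.18,0]], jaw=[195,195,195,195])

```text
time: 12.85
tool_pos: [0.5294, -0.0753, 0.2032]
tool_rot: [0.694, -0.61, -0.289, -0.25]
force: [-0.5, 0.6, -0.2]
opening: 0.237
```

```bash
python3 meas.py; python3 turn.py .78 .13 .78 .15 0.4 .15 .02 .15 .02 .12 .02 .091 | tail -6
```

```text
MEAS t 12.85 ang 0.806 r 0.0913  F(x,y,z) -0.5 0.7 -0.2  Mx -0.54  tau_axle(onTool)=-0.570 (r x F only -0.029)
   tilt 0.785 zxF 0.33  tau(L=.15) -0.619
0.78 0.13 [0.09, -1.02, 1.17] [-0.03, -0.05, -0.05]
0.78 0.15 [0.16, -1.58, 1.74] [-0.03, -0.05, -0.05]
0.4 0.15 [-0.08, 0.29, 3.0] [-2.73, -0.4, -0.04]
0.02 0.15 [-0.35, 2.49, 3.47] [-5.43, -0.74, -0.03]
0.02 0.12 [-0.35, 2.52, 2.27] [-5.43, -0.74, -0.03]
0.02 0.091 [-0.36, 2.54, 1.11] [-5.43, -0.74, -0.03]
```

>>> arm_command(offset=[[0.05,-0.5,0.6],[0.09,-1.02,1.17],[0.16,-1.58,1.74],[0.1,-1.0,2.3],[0.03,-0.3,2.75],[-0.08,0.29,3.0],[-0.15,0.9,3.2],[-0.22,1.5,3.4],[-0.3,2.1,3.45],[-0.35,2.55,3.47]], delta_rot=[[0,0,0],[0,0,0],[0,0,0],[-0.9,-0.15,0],[-1.8,-0.25,0],[-2.7,-0.4,0],[-3.6,-0.5,0],[-4.5,-0.6,0],[-5.4,-0.74,0],[-5.55,-0.76,0]], jaw=[165,125,125,125,125,125,125,125,125,125])

```text
time: 13.85
tool_pos: [0.5207, -0.0067, 0.2913]
tool_rot: [0.753, -0.657, 0.002, -0.0]
force: [0.1, -0.0, 0.5]
opening: 0.51
```

```bash
python3 meas.py; python3 turn.py  .0 .15 .0 .12 .0 .091| tail -3
python3 - <<'E'
from h import *
im=capture("scene");a=cv2.resize(im[80:240,180:320,::-1],None,fx=3.7,fy=3.7)
im=capture("top");b=cv2.resize(im[145:305,210:350,::-1],None,fx=3.7,fy=3.7)
cv2.imwrite("pics/s7.png",cv2.resize(np.hstack([a,b]),None,fx=.75,fy=.75))
E
```

```text
MEAS t 13.85 ang -0.021 r 0.1513  F(x,y,z) 0.1 -0.0 0.5  Mx 0.07  tau_axle(onTool)=0.082 (r x F only 0.008)
   tilt -0.003 zxF -0.04  tau(L=.15) 0.089
0.0 0.15 [-0.02, -0.13, -0.05] [0.02, 0.03, -0.09]
0.0 0.12 [-0.02, -0.13, -1.25] [0.02, 0.03, -0.09]
0.0 0.091 [-0.02, -0.13, -2.41] [0.02, 0.03, -0.09]
```

View pics/s7.png

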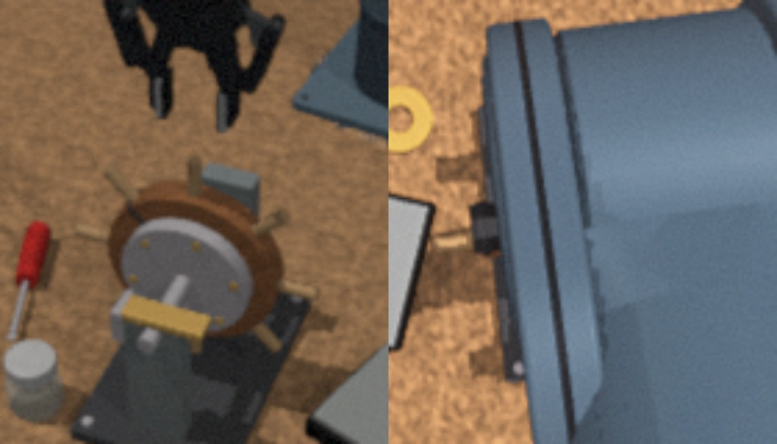

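>>> arm_command(offset=[[-0.02,-0.05,-1.2],[-0.02,-0.1,-2.3],[-0.02,-0.1,-2.38],[-0.02,-0.1,-2.38]], delta_rot=[[0,0,0],[0,0,-0.05],[0,0,-0.05],[0,0,-0.05]], jaw=[125,170,195,195])

```text
time: 14.35
tool_pos: [0.5202, -0.016, 0.2305]
tool_rot: [0.748, -0.664, -0.0, 0.0]
force: [0.1, 1.0, 0.5]
opening: 0.235
```

```bash
python3 meas.py; python3 turn.py  .0 .091 .1 .091 .2 .091 .3 .091| tail -3
```

```text
MEAS t 14.35 ang 0.065 r 0.0907  F(x,y,z) 0.2 1.0 0.5  Mx -0.02  tau_axle(onTool)=-0.105 (r x F only -0.090)
   tilt -0.000 zxF 0.96  tau(L=.15) -0.249
0.1 0.091 [0.05, -0.12, 0.0] [0.71, 0.08, 0.04]
0.2 0.091 [0.09, -0.48, -0.05] [1.42, 0.17, 0.04]
0.3 0.091 [0.14, -0.83, -0.14] [2.13, 0.25, 0.03]
```

>>> arm_command(offset=[[0.02,-0.18,-0.01],[0.04,-0.36,-0.03],[0.06,-0.54,-0.06],[0.08,-0.72,-0.1]], delta_rot=[[0.35,0.05,0],[0.7,0.09,0],[1.05,0.13,0],[1.4,0.18,0]], jaw=[195,195,195,195])

```text
time: 14.75
tool_pos: [0.5236, -0.0332, 0.2301]
tool_rot: [0.745, -0.66, -0.073, -0.067]
force: [-0.0, 1.4, 0.2]
opening: 0.235
```

```bash
python3 meas.py; python3 turn.py  .3 .091 .4 .091| tail -3
```

```text
MEAS t 14.75 ang 0.255 r 0.0931  F(x,y,z) 0.1 1.4 0.2  Mx -0.00  tau_axle(onTool)=-0.132 (r x F only -0.128)
   tilt 0.199 zxF 1.38  tau(L=.15) -0.340
stand x,y,z of tcp-axle [np.float64(0.0005), np.float64(-0.0234), np.float64(0.0901)] ang 0.255 r 0.0931
0.3 0.091 [-0.0, -0.14, -0.13] [0.72, 0.11, 0.03]
0.4 0.091 [0.04, -0.48, -0.25] [1.43, 0.19, 0.03]
```

>>> arm_command(offset=[[0.02,-0.18,-0.04],[0.04,-0.35,-0.09],[0.06,-0.52,-0.15],[0.08,-0.69,-0.22]], delta_rot=[[0.35,0.05,0],[0.7,0.09,0],[1.05,0.13,0],[1.4,0.18,0]], jaw=[195,195,195,195])

```text
time: 15.15
tool_pos: [0.5255, -0.0506, 0.2246]
tool_rot: [0.734, -0.65, -0.147, -0.131]
force: [-0.5, 1.9, 0.2]
opening: 0.237
```

```bash
python3 meas.py; python3 turn.py  .5 .091 .6 .091| tail -3
```

```text
MEAS t 15.15 ang 0.451 r 0.0940  F(x,y,z) -0.2 2.0 0.2  Mx -0.15  tau_axle(onTool)=-0.324 (r x F only -0.173)
   tilt 0.396 zxF 1.87  tau(L=.15) -0.605
stand x,y,z of tcp-axle [np.float64(0.0002), np.float64(-0.041), np.float64(0.0846)] ang 0.451 r 0.094
0.5 0.091 [0.01, -0.11, -0.19] [0.74, 0.1, 0.02]
0.6 0.091 [0.04, -0.42, -0.38] [1.45, 0.18, 0.02]
```

>>> arm_command(offset=[[0.02,-0.16,-0.07],[0.04,-0.32,-0.15],[0.06,-0.48,-0.23],[0.08,-0.63,-0.33]], delta_rot=[[0.35,0.05,0],[0.7,0.09,0],[1.05,0.13,0],[1.4,0.18,0]], jaw=[195,195,195,195])

```text
time: 15.55
tool_pos: [0.5274, -0.0665, 0.2162]
tool_rot: [0.716, -0.634, -0.219, -0.194]
force: [0.4, 2.8, -0.0]
opening: 0.238
```

```bash
python3 meas.py; python3 turn.py  .7 .091 .8 .091| tail -3
```

```text
MEAS t 15.55 ang 0.642 r 0.0952  F(x,y,z) 0.7 2.7 -0.0  Mx -0.26  tau_axle(onTool)=-0.467 (r x F only -0.204)
   tilt 0.593 zxF 2.22  tau(L=.15) -0.799
stand x,y,z of tcp-axle [np.float64(0.0001), np.float64(-0.057), np.float64(0.0762)] ang 0.642 r 0.0952
0.7 0.091 [0.0, -0.07, -0.26] [0.76, 0.09, 0.02]
0.8 0.091 [0.04, -0.33, -0.51] [1.47, 0.18, 0.02]
```

>>> arm_command(offset=[[0.02,-0.14,-0.1],[0.03,-0.28,-0.21],[0.05,-0.41,-0.32],[0.07,-0.54,-0.44]], delta_rot=[[0.35,0.05,0],[0.7,0.09,0],[1.05,0.13,0],[1.4,0.18,0]], jaw=[195,195,195,195])

```text
time: 15.95
tool_pos: [0.5291, -0.0801, 0.2051]
tool_rot: [0.691, -0.612, -0.289, -0.254]
force: [-0.6, 3.7, -0.2]
opening: 0.238
```

```bash
python3 meas.py; python3 turn.py .8 .091 .78 .15 0.4 .15 0 .15 -.02 .15 -.02 .091 | tail -6
```

```text
MEAS t 15.95 ang 0.826 r 0.0961  F(x,y,z) -0.2 3.7 -0.2  Mx -0.40  tau_axle(onTool)=-0.629 (r x F only -0.227)
   tilt 0.790 zxF 2.46  tau(L=.15) -0.999
0.8 0.091 [-0.03, 0.21, -0.07] [0.07, -0.0, 0.01]
0.78 0.15 [0.17, -1.38, 1.66] [-0.07, -0.02, 0.01]
0.4 0.15 [-0.06, 0.48, 2.92] [-2.77, -0.36, 0.02]
0.0 0.15 [-0.35, 2.8, 3.4] [-5.61, -0.71, 0.02]
-0.02 0.15 [-0.37, 2.92, 3.39] [-5.76, -0.72, 0.02]
-0.02 0.091 [-0.36, 2.88, 1.04] [-5.76, -0.72, 0.02]
```

>>> arm_command(offset=[[0.07,-0.5,0.6],[0.11,-0.95,1.15],[0.16,-1.45,1.7],[0.1,-0.9,2.2],[0.03,-0.2,2.65],[-0.06,0.45,2.92],[-0.13,1.1,3.15],[-0.21,1.75,3.3],[-0.3,2.35,3.38],[-0.35,2.8,3.4],[-0.35,2.8,3.4]], delta_rot=[[0,0,0],[0,0,0],[0,0,0],[-0.9,-0.12,0],[-1.8,-0.23,0],[-2.75,-0.35,0],[-3.6,-0.46,0],[-4.5,-0.57,0],[-5.4,-0.68,0],[-5.61,-0.71,0.02],[-5.61,-0.71,0.02]], jaw=[165,125,125,125,125,125,125,125,125,125,125])

```text
time: 17.05
tool_pos: [0.5201, -0.0058, 0.2908]
tool_rot: [0.751, -0.66, 0.001, -0.0]
force: [-0.2, -0.3, -0.2]
opening: 0.505
```

```bash
python3 meas.py; python3 turn.py  .0 .15 .0 .12 .0 .091| tail -3
python3 - <<'E'
from h import *
im=capture("scene");a=cv2.resize(im[80:240,180:320,::-1],None,fx=3.7,fy=3.7)
cv2.imwrite("pics/s8.png",a)
E
```

```text
MEAS t 17.05 ang -0.028 r 0.1509  F(x,y,z) -0.3 -0.3 -0.2  Mx 0.02  tau_axle(onTool)=0.053 (r x F only 0.037)
   tilt -0.001 zxF -0.25  tau(L=.15) 0.090
0.0 0.15 [0.01, -0.17, -0.03] [0.01, 0.02, -0.03]
0.0 0.12 [0.01, -0.17, -1.23] [0.01, 0.02, -0.03]
0.0 0.091 [0.01, -0.17, -2.39] [0.01, 0.02, -0.03]
```

View pics/s8.png

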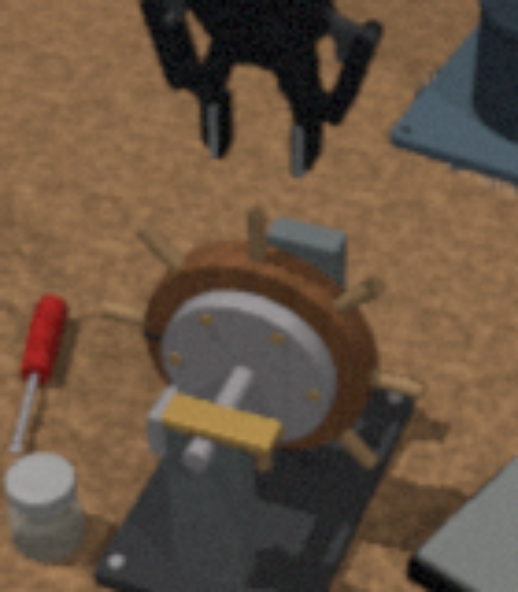

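>>> arm_command(offset=[[0,-0.05,-1.2],[0.01,-0.1,-2.3],[0.01,-0.1,-2.38],[0.01,-0.1,-2.38]], delta_rot=[[0,0,0],[0,0,0],[0,0,0],[0,0,0]], jaw=[125,170,195,195])

```text
time: 17.5
tool_pos: [0.5198, -0.0135, 0.2293]
tool_rot: [0.748, -0.664, -0.0, 0.001]
force: [0.6, -0.6, 1.0]
opening: 0.235
```

>>> arm_command(offset=[[0.02,-0.18,-0.01],[0.04,-0.36,-0.03],[0.06,-0.54,-0.06],[0.08,-0.72,-0.1]], delta_rot=[[0.35,0.05,0],[0.7,0.09,0],[1.05,0.13,0],[1.4,0.18,0]], jaw=[195,195,195,195])

```text
time: 17.9
tool_pos: [0.5231, -0.0301, 0.2288]
tool_rot: [0.745, -0.659, -0.074, -0.066]
force: [-0.3, 2.1, -1.1]
opening: 0.234
```

```bash
python3 meas.py
```

```text
MEAS t 17.90 ang 0.224 r 0.0910  F(x,y,z) -0.0 2.1 -1.1  Mx 0.20  tau_axle(onTool)=0.035 (r x F only -0.163)
   tilt 0.198 zxF 1.83  tau(L=.15) -0.239
```

>>> arm_command(offset=[[0.02,-0.18,-0.04],[0.04,-0.35,-0.09],[0.06,-0.52,-0.15],[0.08,-0.69,-0.22]], delta_rot=[[0.35,0.05,0],[0.7,0.09,0],[1.05,0.13,0],[1.4,0.18,0]], jaw=[195,195,195,195])

```text
time: 18.3
tool_pos: [0.525, -0.0473, 0.2232]
tool_rot: [0.735, -0.649, -0.147, -0.13]
force: [-0.4, 3.0, -0.5]
opening: 0.235
```

```bash
python3 meas.py
```

```text
MEAS t 18.30 ang 0.424 r 0.0913  F(x,y,z) -0.1 3.0 -0.5  Mx 0.13  tau_axle(onTool)=-0.104 (r x F only -0.234)
   tilt 0.395 zxF 2.62  tau(L=.15) -0.496
```

>>> arm_command(offset=[[0.02,-0.16,-0.07],[0.04,-0.32,-0.15],[0.06,-0.48,-0.23],[0.08,-0.63,-0.33]], delta_rot=[[0.35,0.05,0],[0.7,0.09,0],[1.05,0.13,0],[1.4,0.18,0]], jaw=[195,195,195,195])

```text
time: 18.7
tool_pos: [0.5268, -0.0631, 0.2149]
tool_rot: [0.717, -0.633, -0.219, -0.193]
force: [-0.7, 3.3, 0.4]
opening: 0.236
```

```bash
python3 meas.py;python3 turn.py  .7 .091 .8 .091| tail -3
```

```text
MEAS t 18.70 ang 0.620 r 0.0920  F(x,y,z) -0.3 3.3 0.4  Mx -0.02  tau_axle(onTool)=-0.295 (r x F only -0.271)
   tilt 0.593 zxF 2.99  tau(L=.15) -0.743
stand x,y,z of tcp-axle [np.float64(-0.0001), np.float64(-0.0535), np.float64(0.0749)] ang 0.62 r 0.092
0.7 0.091 [0.03, -0.2, -0.21] [0.76, 0.09, -0.0]
0.8 0.091 [0.06, -0.47, -0.46] [1.48, 0.18, -0.0]
```

>>> arm_command(offset=[[0.02,-0.14,-0.1],[0.03,-0.28,-0.21],[0.05,-0.41,-0.32],[0.07,-0.54,-0.44]], delta_rot=[[0.35,0.05,0],[0.7,0.09,0],[1.05,0.13,0],[1.4,0.18,0]], jaw=[195,195,195,195])

```text
time: 19.1
tool_pos: [0.5284, -0.0765, 0.2039]
tool_rot: [0.692, -0.611, -0.289, -0.254]
force: [-1.6, 4.2, 1.0]
opening: 0.236
```

```bash
python3 meas.py
```

```text
MEAS t 19.10 ang 0.809 r 0.0926  F(x,y,z) -1.1 4.3 1.0  Mx 0.00  tau_axle(onTool)=-0.339 (r x F only -0.343)
   tilt 0.790 zxF 3.75  tau(L=.15) -0.901
```

```bash
cat > fit3.py <<'E'
from h import *
import json
D=[json.loads(l) for l in open("log.jsonl") if l.strip()]
rows=[]
for d in D:
    t=d["t"]
    if t<9 or abs(t-14.35)<.02 or 13.5<t<14 or 17<t<17.1: continue
    k=0 if t<13.5 else (1 if t<16.5 else 2)
    s=1 if d["c"]>0 else -1
    rows.append((k*np.pi/4+d["ang"]-.04*s,s,d["c"],(d["M"]+1.22*np.sin(d["tilt"]))/.2))
rows=np.array(rows)
def res(v,full=True):
    r,A,f,L,b=v
    m=(.42*rows[:,1]-A*np.sin(rows[:,0]+f))/r
    return np.r_[(rows[:,2]-m)/.5,(rows[:,3]*.2/L+b-m)/.5,(r-.112)/.008,(A-.292)/.03,(L-.2)/.03,b/.5]
s=least_squares(res,[.112,.29,.9,.2,0]);C=np.linalg.inv(s.jac.T@s.jac)
print(s.x.round(3),np.sqrt(np.diag(C)).round(3),"cost",s.cost,len(rows))
print("down at drum",np.pi-s.x[2])
n=len(rows);print(np.c_[rows,s.fun[:n]*.5,s.fun[n:2*n]*.5].round(2))
E
python3 fit3.py
```

```text
[0.118 0.269 0.842 0.227 0.162] [0.005 0.017 0.054 0.014 0.15 ] cost 8.325143021131684 18
down at drum 2.300089631247118
[[-0.59 -1.   -3.82 -4.76  0.3   0.1 ]
 [-0.74 -1.   -3.36 -4.94  0.43 -0.4 ]
 [-0.65  1.    2.93  2.83 -0.2  -0.47]
 [-0.45  1.    2.74  2.91  0.05  0.03]
 [-0.24  1.    1.9   2.23 -0.37 -0.14]
 [-0.03  1.    2.43  2.06  0.52  0.05]
 [ 0.17  1.    1.91  1.94  0.28  0.23]
 [ 0.37  1.    1.4   1.38 -0.02 -0.05]
 [ 0.57  1.    1.65  1.34  0.34  0.03]
 [ 0.77  1.    0.33  1.6  -0.96  0.29]
 [ 1.    1.    1.38  1.19  0.02 -0.16]
 [ 1.2   1.    1.87  1.59  0.35  0.04]
 [ 1.39  1.    2.22  2.09  0.46  0.24]
 [ 1.57  1.    2.46  2.32  0.42  0.16]
 [ 1.76  1.    1.83  2.19 -0.55 -0.29]
 [ 1.96  1.    2.62  3.   -0.18  0.01]
 [ 2.15  1.    2.99  3.29 -0.24 -0.17]
 [ 2.34  1.    3.75  4.35  0.1   0.34]]
```

>>> arm_command(offset=[[0.07,-0.5,0.6],[0.11,-0.97,1.17],[0.16,-1.5,1.72],[0.1,-0.9,2.25],[0.03,-0.25,2.7],[-0.06,0.4,2.95],[-0.13,1.0,3.17],[-0.21,1.65,3.35],[-0.3,2.25,3.43],[-0.33,2.6,3.45],[-0.33,2.6,3.45]], delta_rot=[[0,0,0],[0,0,0],[0,0,0],[-0.9,-0.12,0],[-1.8,-0.23,0],[-2.75,-0.35,0],[-3.6,-0.46,0],[-4.5,-0.57,0],[-5.4,-0.68,0],[-5.61,-0.71,0.0],[-5.61,-0.71,0.0]], jaw=[165,125,125,125,125,125,125,125,125,125,125])

```text
time: 20.2
tool_pos: [0.5201, -0.0084, 0.2906]
tool_rot: [0.75, -0.661, 0.001, 0.0]
force: [0.2, 0.2, 0.7]
opening: 0.513
```

```bash
python3 turn.py  .0 .15 .0 .12 .0 .091
python3 - <<'E'
from h import *
im=capture("scene");a=cv2.resize(im[80:240,180:320,::-1],None,fx=3.7,fy=3.7)
cv2.imwrite("pics/s9.png",a)
E
```

```text
t 20.2 F [0.2 0.2 0.7] open 0.513
tool tilt about X -0.003 residual [ 0.    -0.001  0.003]
stand x,y,z of tcp-axle [np.float64(-0.0), np.float64(0.0016), np.float64(0.1506)] ang -0.011 r 0.1506
0.0 0.15 [0.01, -0.07, -0.02] [0.02, 0.01, -0.02]
0.0 0.12 [0.01, -0.07, -1.22] [0.02, 0.01, -0.02]
0.0 0.091 [0.01, -0.07, -2.38] [0.02, 0.01, -0.02]
```

View pics/s9.png

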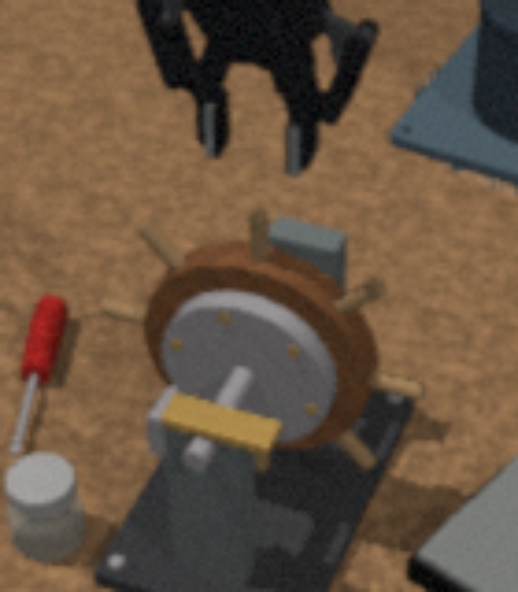

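>>> arm_command(offset=[[0,-0.02,-1.2],[0.01,-0.05,-2.3],[0.01,-0.05,-2.36],[0.01,-0.05,-2.36]], delta_rot=[[0,0,0],[0,0,0],[0,0,0],[0,0,0]], jaw=[125,170,195,195])

```text
time: 20.65
tool_pos: [0.5196, -0.0144, 0.2294]
tool_rot: [0.748, -0.664, -0.0, 0.002]
force: [0.6, -0.5, 0.1]
opening: 0.234
```

>>> arm_command(offset=[[0.02,-0.18,-0.01],[0.04,-0.36,-0.03],[0.06,-0.54,-0.06],[0.08,-0.72,-0.1]], delta_rot=[[0.35,0.05,0],[0.7,0.09,0],[1.05,0.13,0],[1.4,0.18,0]], jaw=[195,195,195,195])

```text
time: 21.05
tool_pos: [0.5225, -0.0303, 0.2285]
tool_rot: [0.745, -0.659, -0.074, -0.065]
force: [-0.4, 5.5, -2.7]
opening: 0.237
```

```bash
python3 meas.py
```

```text
MEAS t 21.05 ang 0.226 r 0.0908  F(x,y,z) 0.3 5.5 -2.7  Mx 0.65  tau_axle(onTool)=0.218 (r x F only -0.430)
   tilt 0.198 zxF 4.84  tau(L=.15) -0.508
```

>>> arm_command(offset=[[0.02,-0.18,-0.04],[0.04,-0.35,-0.09],[0.06,-0.52,-0.15],[0.08,-0.69,-0.22]], delta_rot=[[0.35,0.05,0],[0.7,0.09,0],[1.05,0.13,0],[1.4,0.18,0]], jaw=[195,195,195,195])

```text
time: 21.45
tool_pos: [0.5243, -0.0473, 0.2231]
tool_rot: [0.735, -0.649, -0.148, -0.129]
force: [0.2, 5.6, -1.8]
opening: 0.237
```

```bash
python3 meas.py; python3 turn.py .2 .091 0 .091
```

```text
MEAS t 21.45 ang 0.424 r 0.0912  F(x,y,z) 0.9 5.5 -1.8  Mx 0.57  tau_axle(onTool)=0.179 (r x F only -0.391)
   tilt 0.395 zxF 4.40  tau(L=.15) -0.481
t 21.45 F [ 0.2  5.6 -1.8] open 0.237
tool tilt about X 0.395 residual [-0.     0.002 -0.001]
stand x,y,z of tcp-axle [np.float64(-0.0006), np.float64(-0.0375), np.float64(0.0831)] ang 0.424 r 0.0912
0.2 0.091 [-0.07, 0.77, 0.24] [-1.39, -0.19, 0.0]
0.0 0.091 [-0.16, 1.49, 0.32] [-2.81, -0.36, 0.0]
```

>>> arm_command(offset=[[-0.02,0.18,0.06],[-0.04,0.35,0.11],[-0.06,0.52,0.17],[-0.08,0.7,0.22]], delta_rot=[[-0.35,-0.05,0],[-0.7,-0.09,0],[-1.05,-0.13,0],[-1.4,-0.18,0]], jaw=[195,195,195,195])

```text
time: 21.85
tool_pos: [0.5225, -0.0331, 0.2284]
tool_rot: [0.745, -0.661, -0.072, -0.062]
force: [-0.1, -2.4, -1.7]
opening: 0.237
```

```bash
python3 meas.py; python3 turn.py .1 .091 0 .091
```

```text
MEAS t 21.85 ang 0.256 r 0.0913  F(x,y,z) -0.4 -2.4 -1.7  Mx -0.89  tau_axle(onTool)=-0.637 (r x F only 0.249)
   tilt 0.190 zxF -2.65  tau(L=.15) -0.239
t 21.85 F [-0.1 -2.4 -1.7] open 0.237
tool tilt about X 0.19 residual [-0.     0.001 -0.004]
stand x,y,z of tcp-axle [np.float64(-0.0006), np.float64(-0.0232), np.float64(0.0884)] ang 0.256 r 0.0913
0.1 0.091 [-0.04, 0.56, 0.09] [-0.64, -0.09, 0.03]
0.0 0.091 [-0.09, 0.92, 0.11] [-1.35, -0.18, 0.03]
```

>>> arm_command(offset=[[-0.02,0.18,0.04],[-0.04,0.36,0.07],[-0.06,0.53,0.09],[-0.08,0.71,0.1]], delta_rot=[[-0.35,-0.05,0],[-0.7,-0.09,0],[-1.05,-0.13,0],[-1.4,-0.18,0]], jaw=[195,195,195,195])

```text
time: 22.25
tool_pos: [0.5205, -0.0154, 0.2312]
tool_rot: [0.748, -0.664, 0.003, 0.003]
force: [-1.9, -4.4, 1.8]
opening: 0.239
```

```bash
python3 meas.py; python3 turn.py -.1 .091 -.2 .091
```

```text
MEAS t 22.25 ang 0.059 r 0.0914  F(x,y,z) -2.4 -4.1 1.8  Mx -0.86  tau_axle(onTool)=-0.493 (r x F only 0.368)
   tilt -0.007 zxF -4.15  tau(L=.15) 0.129
t 22.25 F [-1.9 -4.4  1.8] open 0.239
tool tilt about X -0.007 residual [-0.     0.001 -0.005]
stand x,y,z of tcp-axle [np.float64(-0.0005), np.float64(-0.0054), np.float64(0.0912)] ang 0.059 r 0.0914
-0.1 0.091 [-0.05, 0.58, -0.03] [-0.66, -0.08, 0.04]
-0.2 0.091 [-0.1, 0.93, -0.08] [-1.37, -0.17, 0.04]
```

>>> arm_command(offset=[[-0.02,0.18,-0.01],[-0.04,0.36,-0.02],[-0.06,0.54,-0.04],[-0.08,0.71,-0.07]], delta_rot=[[-0.35,-0.05,0],[-0.7,-0.09,0],[-1.05,-0.13,0],[-1.4,-0.18,0]], jaw=[195,195,195,195])

```text
time: 22.65
tool_pos: [0.5189, 0.0024, 0.23]
tool_rot: [0.743, -0.661, 0.077, 0.067]
force: [-1.2, -4.7, 4.1]
opening: 0.231
```

```bash
python3 meas.py; python3 turn.py -.1 .091 -.2 .091
```

```text
MEAS t 22.65 ang -0.138 r 0.0909  F(x,y,z) -1.8 -4.5 4.1  Mx -0.78  tau_axle(onTool)=-0.323 (r x F only 0.458)
   tilt -0.205 zxF -5.26  tau(L=.15) 0.465
t 22.65 F [-1.2 -4.7  4.1] open 0.231
tool tilt about X -0.205 residual [ 0.    -0.001 -0.007]
stand x,y,z of tcp-axle [np.float64(0.0002), np.float64(0.0125), np.float64(0.09)] ang -0.138 r 0.0909
-0.1 0.091 [0.01, -0.14, 0.02] [0.74, 0.1, 0.05]
-0.2 0.091 [-0.03, 0.22, -0.03] [0.03, 0.02, 0.05]
```

```bash
sed -i 's/(1 if t<16.5 else 2)/(1 if t<16.5 else 2 if t<20 else 3)/' fit3.py; python3 fit3.py
```

```text
[0.112 0.278 0.787 0.226 0.199] [0.004 0.015 0.038 0.01  0.118] cost 15.349248568814541 23
down at drum 2.3550226019154312
[[-0.59 -1.   -3.82 -4.76  0.42  0.23]
 [-0.74 -1.   -3.36 -4.94  0.51 -0.31]
 [-0.65  1.    2.93  2.83 -0.49 -0.71]
 [-0.45  1.    2.74  2.91 -0.19 -0.16]
 [-0.24  1.    1.9   2.23 -0.56 -0.28]
 [-0.03  1.    2.43  2.06  0.37 -0.04]
 [ 0.17  1.    1.91  1.94  0.19  0.19]
 [ 0.37  1.    1.4   1.38 -0.08 -0.06]
 [ 0.57  1.    1.65  1.34  0.33  0.06]
 [ 0.77  1.    0.33  1.6  -0.94  0.35]
 [ 1.    1.    1.38  1.19  0.06 -0.08]
 [ 1.2   1.    1.87  1.59  0.4   0.13]
 [ 1.39  1.    2.22  2.09  0.51  0.34]
 [ 1.57  1.    2.46  2.32  0.46  0.25]
 [ 1.76  1.    1.83  2.19 -0.53 -0.22]
 [ 1.96  1.    2.62  3.   -0.17  0.07]
 [ 2.15  1.    2.99  3.29 -0.27 -0.15]
 [ 2.34  1.    3.75  4.35  0.03  0.33]
 [ 2.54  1.    4.84  4.44  0.62 -0.09]
 [ 2.74  1.    4.4   5.2  -0.29  0.11]
 [ 2.65 -1.   -2.65 -3.28  0.38  0.33]
 [ 2.46 -1.   -4.15 -4.35 -0.64 -0.14]
 [ 2.26 -1.   -5.26 -5.14 -1.25 -0.35]]
```

>>> arm_command(offset=[[0.02,-0.18,0.03],[0.04,-0.36,0.05],[0.06,-0.54,0.06],[0.08,-0.68,0.05],[0.08,-0.68,0.05]], delta_rot=[[0.4,0.05,0],[0.8,0.1,0],[1.3,0.16,0],[1.8,0.23,0],[1.8,0.23,0]], jaw=[195,195,195,195,195])

```text
time: 23.15
tool_pos: [0.5209, -0.0152, 0.2303]
tool_rot: [0.746, -0.665, -0.02, -0.018]
force: [-0.1, -1.5, -0.1]
opening: 0.238
```

>>> arm_command(offset=[[0,0,0],[0,0,0],[0,0,0],[0,0,0],[0,0,0]], delta_rot=[[0,0,0],[0,0,0],[0,0,0],[0,0,0],[0,0,0]], jaw=[255,255,255,255,255], force=40)

```text
time: 23.65
tool_pos: [0.5206, -0.0128, 0.2302]
tool_rot: [0.749, -0.663, -0.019, -0.016]
force: [-1.0, -3.0, 5.8]
opening: 0.121
```

```bash
python3 turn.py .05 .091
python3 - <<'E'
from h import *
print(np.abs(sensors.get_state()["qvel"]).max())
im=capture("scene");a=cv2.resize(im[80:240,180:320,::-1],None,fx=3.7,fy=3.7)
im=capture("top");b=cv2.resize(im[145:305,210:350,::-1],None,fx=3.7,fy=3.7)
cv2.imwrite("pics/s10.png",cv2.resize(np.hstack([a,b]),None,fx=.75,fy=.75))
for t in("case","screwdriver","jar","gear_blank"):
    print(t,[(x["position"],round(x["confidence"],2)) for x in spot_in(t,"scene")[:1]])
E
```

```text
t 23.65 F [-1.  -3.   5.8] open 0.121
tool tilt about X 0.049 residual [-0.     0.    -0.002]
stand x,y,z of tcp-axle [np.float64(-0.0), np.float64(-0.0028), np.float64(0.0902)] ang 0.031 r 0.0903
0.05 0.091 [0.01, -0.07, 0.03] [0.0, -0.0, 0.01]
0.0009518913210836804
case [([0.5025, 0.1859, 0.028], 0.87)]
screwdriver [([0.4845, -0.2184, 0.0208], 0.7)]
jar [([0.6302, -0.1135, 0.0447], 0.67)]
gear_blank [([0.6219, 0.1564, 0.0063], 0.95)]
```

View pics/s10.png

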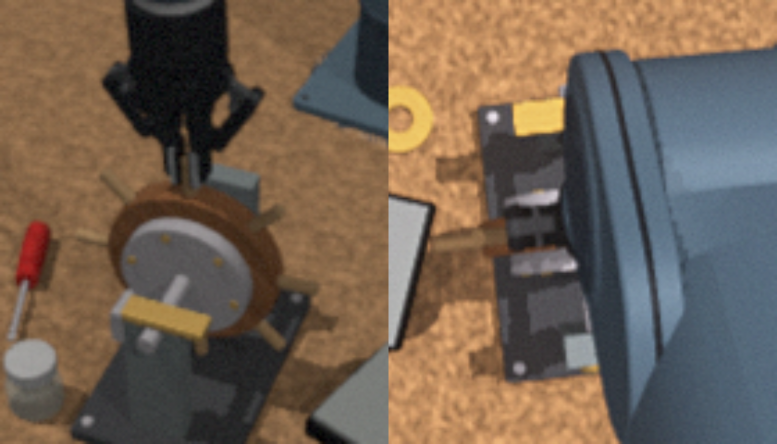

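>>> arm_command(offset=[[0,0,0],[0,0,0],[0,0,0]], delta_rot=[[0,0,0],[0,0,0],[0,0,0]], jaw=[255,255,255])

```text
time: 24.25
tool_pos: [0.5206, -0.0128, 0.2303]
tool_rot: [0.749, -0.663, -0.019, -0.016]
force: [-1.1, -4.0, 5.7]
opening: 0.124
```

```bash
python3 -c "
from h import *
s=sensors.get_state();print(s['tool_pos'],s['opening'],abs(s['qvel']).max());print(bot.sign_off())"
```

```text
[ 0.5206354  -0.01281867  0.23026251] 0.12403012830496626 0.002015103124278334
the job is handed in; nothing more can be done
None
```

I swung the cap fully down, then turned the drum by its pegs to find the heavy side and brought that side to the bottom. I handed the job in at about 24 s; no verdict was reported.

- **Cap:** the shut fingers stopped on it at z = 0.158 m, which is its height when fully down. It showed shut in every later picture.
- **Heavy side:** I turned the drum with the fingers loosely around the pegs, in both directions, from about -0.8 to +2.7 rad. A fit to those forces puts the heavy side straight down at a drum angle of 2.36 ± 0.04 rad. Comparing the forces in both directions close to the bottom gave about 2.45 rad. The two disagree by 0.1 rad, so I stopped between them at about 2.39 rad; the tolerance is 0.32 rad.
- **Final hold:** the top peg is gripped with 40 N, and the jaw opening of about 10.5 mm shows the peg is held. The arm and drum are still, with joint speeds at or below 0.002 rad/s.
- **Other things on the bench:** the networks placed all four within about 4 mm of their first position, except the case, which read 8 mm off in y. The arm never came near it, and it looks unmoved in the pictures, so I take that as network error.

The wrist moment reading drifted as the tool tilted. I corrected it from one free-air reading and used it only as a second source beside the forces.

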